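# Find the stamped electrode case and push it to the dispatch line

### The arm

A 7-joint arm with a two-finger parallel gripper is mounted at the origin on the work surface; the furniture and walls round the work are solid. World frame = base frame: x ahead of the robot, y to its left, z up, the work surface at z = 0. Lengths are in mm, angles in rad, forces in N, time in s.
With the tool pointing down it reaches from about 400 to 875 mm from the base axis. Payload 4.4 kg.
Tool frame: the origin (TCP) lies at the very end of the fingers, on their centre line; the grasp point (between the pads) lies 19 mm behind it; z points along the fingers, y is the line along which they close (so a half turn about z gives the same grasp; the last joint's range is limited). The gripper opens to 85 mm and grips with 20 to 120 N. Pads are 22 mm wide; open, the fingers measure 114 mm over their backs; the gripper's body (76 mm by 85 mm) begins 54 mm behind the grasp point. The pads swing forward as they close: fully open they stand 13 mm farther back than shut.
Start: joints at [1.055, 0.628, 0.038, 1.517, -0.027, 0.996, -0.02], TCP at [282.639, -585.349, 231.313] pointing down, gripper open.
Joint ranges: [-3.06, 3.06], [-0.37, 2.12], [-1.25, 1.32], [0.18, 2.47], [-1.1, 4.24], [0.23, 1.98], [-2.94, 2.94]. Speed limits (rad/s): [2.57, 2.57, 3.14, 3.14, 3.14, 3.14, 3.14].

### API

Orientations are given as [roll, pitch, yaw] about the fixed x, y, z axes, in that order (R = Rz(yaw) Ry(pitch) Rx(roll)).
In Python, from cell import ctrl gives the robot as it stands.
- The arm moves only by the tool jog_arm, never from a script. Its argument "plan" is a list of rows, each an object of numbers: "tx", "ty", "tz": the shift along the tool's x, y, z as a fraction of full scale; "wx", "wy", "wz": the turn, a rotation vector about the tool's x, y, z as a fraction of full scale; "claw": the closure, from 0 (fully open) to 1 (shut). In form: [{"tx": .., "ty": .., "tz": .., "wx": .., "wy": .., "wz": .., "claw": ..}, ...]. A call has 1 to 12 rows; each row is the pose to reach, as a shift and turn from the pose commanded when the call began, along the tool's axes at that moment; what a row does not reach only later rows make up. Full scale, the value 1, is 300 mm for a shift and 90 degrees for a turn. A row lasts 1/10 s, in which the tool goes at most 50 mm and 8.59 degrees, less where a joint would pass 70% of its speed; a pose out of reach is approached as far as the arm can. A call with a number of a shift or a turn outside -1 to 1 is refused whole. A call with a gripper value outside its range is refused whole. The fingers move at their own pace and stop on an object; the grip force is fixed at half the most. Time passes only in rows, so rows that repeat a pose let the fingers close. It gives the time, the measured TCP pose, the force, the opening and the grip force at its end, in the units of the state.
- ctrl.read_state(): the state, without advancing time (a new reading comes with each control period).
- ctrl.get_image(name): name is "side" or "top"; returns a dict with "img" (480x640x3 uint8, red, green, blue), "depth" (480x640 float32, mm along the optical axis (not along the pixel's ray), 0 where there is no reading), "fx", "fy", "cx", "cy" (pixels), "position" and "orientation" of the camera in the world. Camera axes: x right, y down, z forward; pixel columns grow to the right and rows downward; lengths in mm; the calibration is good to about 2 mm. A picture is of the moment at which its call begins.
- ctrl.finish_job(): hands the job in; it is judged then, once.
Trained networks look in a picture, given as the dict that the camera call returned (one of the last four; its "shot" number tells which), for a name from the list of things; names that differ only in an ending like _2 or _b are one class to them, and where a whole thing is asked for, a point or a joint stands for the part that bears it (a point fixed in the world has none). Each returns a list of dicts, best first, with "score" (0 to 1); they miss things now and then, are a little off and sometimes report something else, mostly with a low value. They report only what shows in the picture. A call takes as long as a camera call.
- ctrl.trace(picture, thing): "pixels" (480x640 bool, what is visible of it) and "extent" ([centre column, centre row, width, height] in pixels, round what is visible of it).
The state is a dict: "clock": time; "qpos": joint angles; "qd": joint speeds; "tau": joint torques, N m; "eef_pos": TCP position; "tool_rot": TCP orientation; "force": force on the tool from outside, world axes, zero at the start; "torque": the same for the moment, N m; "width": finger opening in mm; "gripper_force": force on a finger pad.
Only numpy, scipy, OpenCV 4.12 (cv2) and the standard library are available. Lean on these libraries where they do the work, as an engineer would, in place of code of your own. Each camera call takes 0.05 s, during which the arm holds its last target. There are 200 camera calls.

### The job

Tip each of the two closed wooden cases up by its front ledge until it stands on its back wall with the underside facing you, and leave both standing. Just one has a blue ring stamp underneath: then push that one, still standing, straight ahead until it stands centred over the yellow dispatch line, and leave the other short of the line. Do it gently with the fingertips only, never gripping a case or lifting it clear of the worktop, and leave the glassware, brass weight and stopper where they are.

Things in the scene. Friction and masses are not known exactly. Their poses are not given: they have to be found in the camera images.
- case_a: One of two like closed wooden cases, 126 (own x) x 200 (own y) x 64 mm (own z), 0.35 to 0.75 kg. Origin: centre of the underside. Own x runs from the front wall (own x = -61 mm, towards the robot at the start) to the flat back wall (+59 mm); own z from underside to lid. Starts flat, own x turned -0.05 to 0.3 rad (leftwards) from world x.
- case_b: The other case: same size, make and frame as case_a. The two lie side by side about 0.3 m apart, in either order. Lifted by the front, a case pivots on its lower back edge (own x = +59 mm, z = 0); past about 60 degrees it goes over by itself and stands steadily on its back wall, 120 mm tall and 64 mm deep, underside facing the robot, ledge on top.
- case_a_ledge (a point): Middle of the lower outer edge of case_a's grab ledge: a flat aluminium shelf 110 mm wide (own y), 4 mm thick, jutting 25 mm out of the front wall. This point is 38 mm above the underside at own x = -86 mm, own y = 0; below the ledge is free room down to the worktop, so fingertips tilted forward fit beneath it.
- case_b_ledge (a point): The same point of case_b's ledge, which is alike.
- case_a_mid (a point): Middle of case_a's solid (32 mm from its underside along its own z); once it stands, the middle of its footprint seen from above.
- case_b_mid (a point): The same point of case_b.
- stamp_mid (a point): Centre of the stamp: a blue ring, 84 mm across and 12 mm broad, with a white middle and blue tick, in the middle of the underside of the one stamped case. Out of sight until the case is tipped; the other underside is bare wood.
- line: The dispatch line: flat yellow tape on the worktop, 20 mm wide (own x) and 600 mm long (own y), beyond both cases; origin at its centre, own x points away from the robot (turned -0.1 to 0.08 rad leftwards from world x). It is flat and cannot be felt.
- flask: Bystander: conical glass flask with blue liquid, 72 mm across, 112 mm tall, to the left, near the line's end; origin at the centre of its base.
- beaker: Bystander: empty glass beaker, 73 mm across, 92 mm tall, to the left of the cases; origin at the centre of its base.
- weight: Bystander: brass balance weight with a knob, 27 mm across, 34 mm tall, to the right of the cases; origin at the centre of its base.
- stopper: Bystander: red rubber stopper, 34 mm across, 25 mm tall, to the left of the cases; origin at the centre of its base.

How it is judged (in metres and radians):
On the way, in this order (a step that is already met when the one before it is completed fails the run):
1. one case stands on its back wall, short of the line (((angle between case_a's own x axis and vertical above 2.95 rad and x of case_a_mid in the frame of line below -0.03 m) or (angle between case_b's own x axis and vertical above 2.95 rad and x of case_b_mid in the frame of line below -0.03 m))), for 0.2 s.
2. both cases stand on their back walls, short of the line (angle between each of case_a, case_b's own x axis and vertical above 2.95 rad and x of each of case_a_mid, case_b_mid in the frame of line below -0.03 m), for 0.3 s.
At the end, for the whole second after the job is handed in: Both cases stand at rest on their back walls (within 11 degrees); the middle of the stamped one is within 14 mm of the centre of the yellow line, measured across the line, and between the line's ends; the middle of the other is more than 30 mm short of it (angle between each of case_a, case_b's own x axis and vertical above 2.95 rad and x of case_b_mid in the frame of line below -0.03 m and x of case_a_mid in the frame of line between -0.014 and 0.014 m and y of case_a_mid in the frame of line between -0.3 and 0.3 m and linear speed of each of case_a, case_b below 0.02 m/s); the robot touches nothing.
It fails at once if a case is lifted clear of the worktop ((height (world z) of case_a above 0.085 m or (angle between case_a's own z axis and vertical below 0.2 rad and height (world z) of case_a above 0.03 m)) or (height (world z) of case_b above 0.085 m or (angle between case_b's own z axis and vertical below 0.2 rad and height (world z) of case_b above 0.03 m))).
It fails at once if a case is gripped or pressed hard (over 35 N between fingers and case) (contact force between the fingers and case_a above 35 N or contact force between the fingers and case_b above 35 N).
It fails at once if a case is tipped right over onto its lid (angle between any of case_a, case_b's own z axis and vertical above 2.2 rad).
It fails at once if the unstamped case is pushed to the line (x of case_b_mid in the frame of line above -0.024 m).
It fails at once if the flask, beaker, brass weight or stopper is moved more than 15 mm (distance of any of flask, beaker, weight, stopper from where it was at the start of the episode above 0.015 m).
It also fails if it takes over 72 s, if anything falls off the work surface, if the arm or the gripper's body presses on something with over 40 N, if the wrist force passes 120 N, or if a joint passes its speed limit or range.

## Working session

There is one attempt and no reset: what is moved stays moved. The work goes in short steps, Python scripts to look and compute and a tool call to move; the robot and the scene stay as the last step left them, time stands still between calls to the robot, and variables do not carry over. Pictures are saved under pics/ and viewed, at most 10 in all, crops included, and the job is handed in when it is done.

Besides the shell and the picture viewer there is one more tool, called after ">>>" in YAML: its name, and indented under it one key for each argument. jog_arm: Moves the arm, as the interface text tells. Shift numbers are shares of 300 mm and turn numbers shares of 90 degrees, none past 1 either way. Its arguments: {"type":"object","properties":{"plan":{"type":"array"}},"required":["plan"]}

```bash
mkdir -p pics; ls
cat > h.py <<'E'
import numpy as np, cv2
from scipy.spatial.transform import Rotation as R
from cell import ctrl
def Rm(o):
    o=np.array(o,float)
    return R.from_euler('xyz',o).as_matrix() if o.shape==(3,) else (R.from_quat(o).as_matrix() if o.shape==(4,) else o)
def cloud(p):
    d=p['depth'];v,u=np.mgrid[:480,:640]
    c=np.stack([(u-p['cx'])/p['fx']*d,(v-p['cy'])/p['fy']*d,d],-1)
    w=c@Rm(p['orientation']).T+np.array(p['position']); w[d==0]=np.nan
    return w
def save(p,n): cv2.imwrite('pics/'+n+'.png',p['img'][:,:,::-1])
E
python3 - <<'E'
from h import *
s=ctrl.read_state();print({k:np.round(v,3) for k,v in s.items()})
for n in ['top','side']:
    p=ctrl.get_image(n);save(p,n+'0');w=cloud(p)
    print(n,p['position'],p['orientation'],p['fx'])
    for t in ['case_a','case_a_ledge','line','flask','beaker','weight','stopper']:
        for r in ctrl.trace(p,t)[:3]:
            m=r['pixels'];q=w[m];q=q[~np.isnan(q[:,0])]
            print(t,round(r['score'],2),np.round(r['extent']),np.round(np.median(q,0)) if len(q) else '', np.round(np.percentile(q,[2,98],axis=0)).tolist() if len(q) else '')
E
```

```text
pics
{'clock': np.float64(0.0), 'qpos': array([ 1.055,  0.629,  0.038,  1.518, -0.027,  0.996, -0.02 ]), 'qd': array([ 0.   ,  0.   ,  0.001,  0.   ,  0.001,  0.001, -0.   ]), 'tau': array([-0.0000e+00, -5.6341e+01,  1.2260e+00, -1.9345e+01,  1.1000e-02,
        1.0000e-02, -0.0000e+00]), 'eef_pos': array([ 282.346, -584.76 ,  230.374]), 'tool_rot': array([-3.14,  0.  ,  0.45]), 'force': array([ 0.332,  0.288, -0.362]), 'torque': array([-0.028, -0.001, -0.034]), 'gripper_force': np.float64(0.0), 'width': np.float64(85.842)}
top [ 311.53284002   -6.64583269 1201.46315608] [-2.91909531e+00 -1.94314592e-03 -1.61528656e+00] 453.73770447475124
case_a 0.64 [402. 267.  85.  65.] [ 510. -208.   64.] [[439.0, -305.0, 24.0], [578.0, -111.0, 69.0]]
case_a 0.59 [309. 268.  82.  67.] [509.  34.  64.] [[441.0, -58.0, 39.0], [581.0, 129.0, 68.0]]
case_a_ledge 0.98 [401. 265.  81.  64.] [ 509. -207.   64.] [[439.0, -306.0, 9.0], [579.0, -110.0, 69.0]]
line 0.68 [402. 264.  84.  65.] [ 509. -208.   64.] [[439.0, -305.0, 26.0], [578.0, -111.0, 69.0]]
line 0.64 [345. 203. 217.  10.] [706. -89.   1.] [[
[... 812 characters left out ...]
.0], [732.0, 215.0, 4.0]]
line 0.72 [300. 237.  72.  44.] [511.   9.  64.] [[444.0, -66.0, 13.0], [589.0, 141.0, 67.0]]
flask 0.84 [336. 201.  18.  36.] [684. 278.  43.] [[658.0, 260.0, 6.0], [713.0, 304.0, 111.0]]
flask 0.2 [385. 276.  64. 109.] [ 702. -179.    2.] [[682.0, -361.0, -1.0], [731.0, 215.0, 4.0]]
beaker 0.86 [311. 206.  22.  36.] [595. 262.  62.] [[564.0, 250.0, 11.0], [629.0, 324.0, 93.0]]
weight 0.74 [255. 327.  12.  16.] [ 363. -326.   20.] [[351.0, -333.0, 1.0], [376.0, -313.0, 36.0]]
weight 0.27 [302. 238.  69.  42.] [509.   7.  64.] [[443.0, -66.0, 21.0], [587.0, 132.0, 67.0]]
stopper 0.67 [301. 236.  67.  39.] [512.   7.  64.] [[445.0, -66.0, 34.0], [588.0, 131.0, 67.0]]
```

Run:
```python
from h import *
L=[]
for n in ['top','side']:
    p=ctrl.get_image(n);w=cloud(p)
    x,y,z=w[...,0],w[...,1],w[...,2]
    for lo,hi in [(-330,-90),(-85,150)]:
        m=(z>56)&(z<72)&(x>400)&(x<620)&(y>lo)&(y<hi)
        r=cv2.minAreaRect(w[m][:,:2].astype(np.float32));print(n,'lid',r)
        m=(z>30)&(z<50)&(x>350)&(x<520)&(y>lo)&(y<hi)
        print(' ledge',m.sum(),np.round(np.percentile(w[m],[3,50,97],axis=0)).tolist() if m.any() else '')
    hsv=cv2.cvtColor(p['img'],cv2.COLOR_RGB2HSV)
    m=(hsv[...,0]>20)&(hsv[...,0]<35)&(hsv[...,1]>120)&(abs(z)<10)&(x>640)&(x<780)
    q=w[m][:,:2]; print('line',cv2.minAreaRect(q.astype(np.float32)),np.polyfit(q[:,1],q[:,0],1),len(q))
```

```text
top lid ((518.5693359375, -209.90402221679688), (122.18141174316406, 200.828369140625), 4.900304794311523)
 ledge 502 [[366.0, -319.0, 32.0], [448.0, -214.0, 43.0], [468.0, -114.0, 48.0]]
top lid ((519.5418701171875, 36.10838317871094), (122.36885070800781, 200.42918395996094), 8.233652114868164)
 ledge 471 [[433.0, -42.0, 36.0], [449.0, 26.0, 42.0], [471.0, 89.0, 47.0]]
line ((705.4593505859375, -68.90350341796875), (598.13232421875, 20.60831642150879), 86.19232940673828) [6.33911877e-02 7.09758528e+02] 1129
side lid ((519.3046264648438, -207.12733459472656), (123.15962982177734, 208.57257080078125), 4.301568984985352)
 ledge 641 [[365.0, -319.0, 32.0], [458.0, -262.0, 43.0], [515.0, -141.0, 49.0]]
side lid ((521.0015869140625, 37.541358947753906), (123.1910400390625, 205.23638916015625), 7.797776699066162)
 ledge 305 [[435.0, -66.0, 34.0], [455.0, 8.0, 44.0], [512.0, 113.0, 49.0]]
line ((707.700927734375, -52.249053955078125), (578.0352783203125, 22.870689392089844), 86.80899810791016) [3.21443878e-02 7.11921525e+02] 16
```

View pics/top0.png

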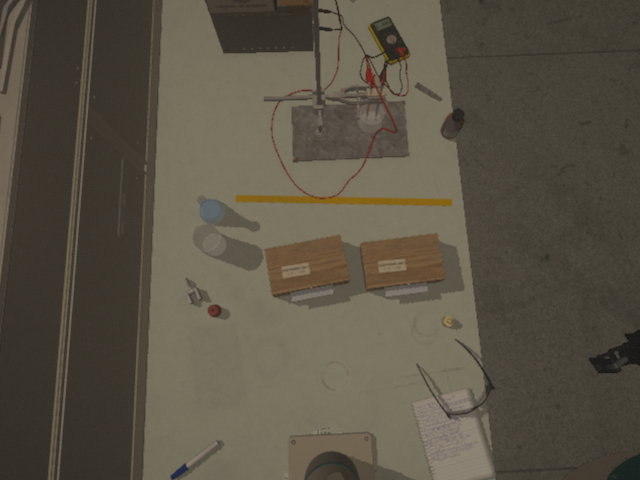

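View pics/side0.png

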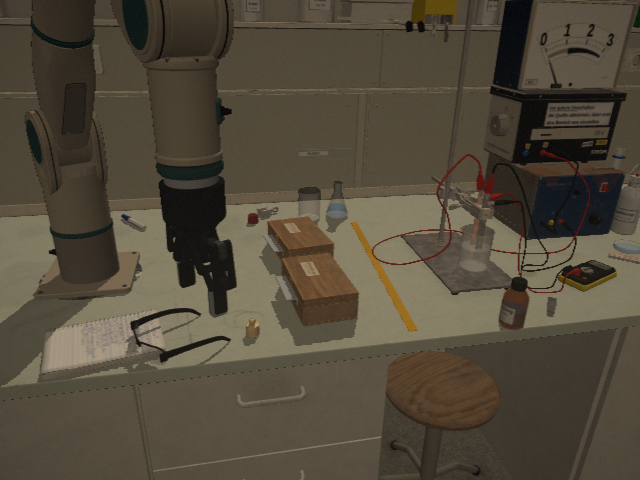

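The pictures show two cases side by side with their ledges facing the robot: the left one at about (308,267) and the right one at about (402,264). The yellow line is at row ~200, the flask and beaker are at upper left, and the weight is at (449,322). I'll write a waypoint helper and start with the right case.

```bash
cat > pl.py <<'E'
import json,sys,numpy as np
from scipy.spatial.transform import Rotation as R, Slerp
def rot(a,psi):
    a=np.radians(a);c,s,C,S=np.cos(psi),np.sin(psi),np.cos(a),np.sin(a)
    z=np.array([S*c,S*s,-C]);x=np.array([C*c,C*s,S]);return np.stack([x,np.cross(z,x),z],1)
def plan(p0,R0,wps,claw):
    """wps: (pos, tilt deg, yaw, rows); returns rows relative to p0,R0"""
    out=[];p,q=np.array(p0,float),R0
    for pos,a,psi,n in wps:
        pos=np.array(pos,float);Q=rot(a,psi);sl=Slerp([0,1],R.from_matrix([q,Q]))
        for i in range(1,n+1):
            t=i/n;d=R0.T@(p+(pos-p)*t-np.array(p0))/300;w=R.from_matrix(R0.T@sl(t).as_matrix()).as_rotvec()/(np.pi/2)
            out.append({**dict(zip(['tx','ty','tz','wx','wy','wz'],[round(float(v),3)+0.0 for v in [*d,*w]])),'claw':claw})
        p,q=pos,Q
    for i in range(0,len(out),12): pass
    assert len(out)<=12,len(out)
    print(json.dumps(out))
class Case:
    """ledge/pivot geometry from lid centre (own x=-1) and yaw"""
    def __init__(s,c,psi):
        s.psi=psi;s.u=np.array([np.cos(psi),np.sin(psi)]);s.c=np.array(c)+s.u
    def at(s,X,z): return np.array([*(s.c+s.u*X),z])
    def tcp(s,th,a,ins=12,clear=0,half=11):
        """TCP for the ledge's outer lower edge resting on the finger's upper face, 'ins' mm (along face) from tip corner"""
        t=np.radians(th);A=np.radians(a)
        ex=59-145*np.cos(t)+38*np.sin(t); ez=145*np.sin(t)+38*np.cos(t)
        # edge -> along face to the corner -> to TCP
        ex+=ins*np.sin(A)-half*np.cos(A); ez+=-ins*np.cos(A)-half*np.sin(A)
        return s.at(ex-clear*np.sin(t),ez-clear*np.cos(t))
RC=Case((519,-208.5),0.082); LC=Case((520.2,36.8),0.140)
E
python3 - <<'E'
from pl import *
R0=R.from_euler('xyz',[np.pi,0,.45]).as_matrix()
e=RC.tcp(0,55,14);print(e)
plan([282.6,-585.3,231.3],R0,[(RC.at(-160,130),55,RC.psi,12)],1)
E
```

```text
[ 439.4270636  -215.03964488   20.9592574 ]
[{"tx": 0.063, "ty": -0.082, "tz": 0.028, "wx": -0.009, "wy": 0.05, "wz": 0.018, "claw": 1}, {"tx": 0.127, "ty": -0.163, "tz": 0.056, "wx": -0.019, "wy": 0.101, "wz": 0.036, "claw": 1}, {"tx": 0.19, "ty": -0.245, "tz": 0.084, "wx": -0.028, "wy": 0.151, "wz": 0.054, "claw": 1}, {"tx": 0.254, "ty": -0.326, "tz": 0.113, "wx": -0.037, "wy": 0.201, "wz": 0.072, "claw": 1}, {"tx": 0.317, "ty": -0.408, "tz": 0.141, "wx": -0.047, "wy": 0.252, "wz": 0.09, "claw": 1}, {"tx": 0.381, "ty": -0.489, "tz": 0.169, "wx": -0.056, "wy": 0.302, "wz": 0.108, "claw": 1}, {"tx": 0.444, "ty": -0.571, "tz": 0.197, "wx": -0.066, "wy": 0.352, "wz": 0.126, "claw": 1}, {"tx": 0.508, "ty": -0.653, "tz": 0.225, "wx": -0.075, "wy": 0.403, "wz": 0.144, "claw": 1}, {"tx": 0.571, "ty": -0.734, "tz": 0.253, "wx": -0.084, "wy": 0.453, "wz": 0.162, "claw": 1}, {"tx": 0.634, "ty": -0.816, "tz": 0.281, "wx": -0.094, "wy": 0.503, "wz": 0.18, "claw": 1}, {"tx": 0.698, "ty": -0.897, "tz": 0.31, "wx": -0.103, "wy": 0.554, "wz": 0.198, "claw": 1}, {"tx": 0.761, "ty": -0.979, "tz": 0.338, "wx": -0.112, "wy": 0.604, "wz": 0.216, "claw": 1}]
```

>>> jog_arm:
  plan:
    - {"tx": 0.19,"ty": -0.245,"tz": 0.08,"wx": -0.028,"wy": 0.151,"wz": 0.054,"claw": 1}
    - {"tx": 0.38,"ty": -0.49,"tz": 0.17,"wx": -0.056,"wy": 0.302,"wz": 0.108,"claw": 1}
    - {"tx": 0.571,"ty": -0.734,"tz": 0.253,"wx": -0.084,"wy": 0.453,"wz": 0.162,"claw": 1}
    - {"tx": 0.76,"ty": -0.98,"tz": 0.34,"wx": -0.112,"wy": 0.604,"wz": 0.216,"claw": 1}
    - {"tx": 0.76,"ty": -0.98,"tz": 0.34,"wx": -0.112,"wy": 0.604,"wz": 0.216,"claw": 1}
    - {"tx": 0.76,"ty": -0.98,"tz": 0.34,"wx": -0.112,"wy": 0.604,"wz": 0.216,"claw": 1}
    - {"tx": 0.76,"ty": -0.98,"tz": 0.34,"wx": -0.112,"wy": 0.604,"wz": 0.216,"claw": 1}
    - {"tx": 0.76,"ty": -0.98,"tz": 0.34,"wx": -0.112,"wy": 0.604,"wz": 0.216,"claw": 1}
    - {"tx": 0.76,"ty": -0.98,"tz": 0.34,"wx": -0.112,"wy": 0.604,"wz": 0.216,"claw": 1}
    - {"tx": 0.76,"ty": -0.98,"tz": 0.34,"wx": -0.112,"wy": 0.604,"wz": 0.216,"claw": 1}
    - {"tx": 0.76,"ty": -0.98,"tz": 0.34,"wx": -0.112,"wy": 0.604,"wz": 0.216,"claw": 1}
    - {"tx": 0.76,"ty": -0.98,"tz": 0.34,"wx": -0.112,"wy": 0.604,"wz": 0.216,"claw": 1}

```text
clock: 2.1
eef_pos: [293.8, -284.7, 259.5]
tool_rot: [-3.103, -0.951, 0.087]
force: [-0.1, -1.3, 0.3]
width: 0.1
gripper_force: 0.0
```

Run:
```python
from h import *
from pl import *
s=ctrl.read_state();print(np.round(s['qpos'],3),np.round(s['qd'],2),s['eef_pos'])
R0=Rm(s['tool_rot']);p=np.array(s['eef_pos']);
plan(p,R0,[(RC.at(-160,130),55,RC.psi,1)],1)
```

```text
[ 2.241  0.758 -1.246  2.466 -1.099  0.233  0.805] [-0.01 -0.   -0.    0.   -0.    0.    0.  ] [ 293.8389165  -284.65495383  259.48731491]
[{"tx": -0.212, "ty": -0.173, "tz": 0.453, "wx": -0.027, "wy": 0.006, "wz": 0.002, "claw": 1}]
```

```bash
cat > fk.py <<'E'
import numpy as np
from scipy.spatial.transform import Rotation as R
def fk(q,sg,o,par):
    h,a,b,L,e1,e2=par;M=np.eye(3);p=np.array([0,0,h])
    M=R.from_euler('z',sg[0]*q[0]+o[0]).as_matrix()@R.from_euler('y',q[1]).as_matrix()@R.from_euler('z',sg[1]*q[2]).as_matrix()
    p=p+M@[e1,0,a]
    M=M@R.from_euler('y',q[3]).as_matrix()@R.from_euler('z',sg[2]*q[4]).as_matrix(); p=p+M@[e2,0,b]
    M=M@R.from_euler('y',q[5]).as_matrix()@R.from_euler('z',sg[3]*q[6]+o[1]).as_matrix(); p=p+M@[0,0,L]
    return p,M
E
python3 - <<'E'
from fk import *
import itertools
from scipy.optimize import least_squares
D=[([1.055,.629,.038,1.518,-.027,.996,-.02],[282.346,-584.76,230.374],[-3.14,0,.45]),([2.241,.758,-1.246,2.466,-1.099,.233,.805],[293.84,-284.65,259.49],[-3.103,-.951,.087])]
res=[]
for sg in itertools.product([1,-1],repeat=4):
  def f(v):
    r=[]
    for q,p,e in D:
      P,M=fk(q,sg,v[:2],[*v[2:6],0,0]);r+=list((P-p)/100);r+=list((R.from_matrix(M)*R.from_euler('xyz',e).inv()).as_rotvec()*3)
    return r
  for o0 in [0,3.14,-1.5,1.5]:
   for o1 in [0,3.14,1.57,-1.57]:
    s=least_squares(f,[o0,o1,350,450,450,250]);res.append((s.cost,sg,np.round(s.x,3)))
res.sort(key=lambda r:r[0])
for r in res[:4]:print(r)
E
```

```text
(np.float64(0.007301737854586083), (-1, -1, -1, -1), array([-3.60000e-02,  1.54300e+00,  3.30871e+02,  5.32935e+02,
        3.98051e+02,  3.11886e+02]))
(np.float64(0.007301737854586101), (-1, -1, -1, -1), array([-3.60000e-02, -4.74000e+00,  3.30871e+02,  5.32935e+02,
        3.98051e+02,  3.11886e+02]))
(np.float64(0.007301737854586147), (-1, -1, -1, -1), array([-3.60000e-02,  1.54300e+00,  3.30871e+02,  5.32935e+02,
        3.98051e+02,  3.11886e+02]))
(np.float64(0.0073017378545861475), (-1, -1, -1, -1), array([-3.60000e-02,  1.54300e+00,  3.30871e+02,  5.32935e+02,
        3.98051e+02,  3.11886e+02]))
```

```bash
cat > ik.py <<'E'
from fk import *
from pl import *
from scipy.optimize import least_squares
sg=(-1,-1,-1,-1);o=(-.036,1.543);par=[330.9,532.9,398,311.9,0,0]
lo=np.array([-3.06,-.37,-1.25,.18,-1.1,.23,-2.94]);hi=np.array([3.06,2.12,1.32,2.47,4.24,1.98,2.94])
m=.03
def ik(P,M,q0):
    f=lambda q:[*((fk(q,sg,o,par)[0]-P)/100),*((R.from_matrix(fk(q,sg,o,par)[1].T@M)).as_rotvec()*2),*(.003*(q-q0))]
    s=least_squares(f,np.clip(q0,lo+m+.01,hi-m-.01),bounds=(lo+m,hi-m))
    r=np.array(f(s.x)[:6]);return s.x,np.linalg.norm(r[:3])*100,np.linalg.norm(r[3:])/2
def best(P,M,seeds):
    return min((ik(P,M,q) for q in seeds),key=lambda r:r[1]+200*r[2])
flip=np.diag([-1,-1,1])
E
python3 - <<'E'
from ik import *
rng=np.random.default_rng(0)
for name,C in [('R',RC),('L',LC)]:
  E=C.at(-86,38)
  for dpsi in [-1,-.7,-.4,0,.4,.7,1]:
    row=[]
    for a in [20,30,40,50,60]:
      psi=C.psi+dpsi
      P=np.array([*(E[:2]+0*C.u),16.])
      az=np.arctan2(P[1],P[0])
      seeds=[np.array([-az+d,.5,s3,2.2,s5,.8,s7]) for d in(-.4,.4) for s3 in(-.5,.5) for s5 in (0,1.5) for s7 in (-1.5,1.5)]
      b=min((best(P,rot(a,psi)@F,seeds) for F in(np.eye(3),flip)),key=lambda r:r[1]+200*r[2])
      row.append(round(b[1]+200*b[2],1))
    print(name,dpsi,row)
E
```

```text
R -1 [np.float64(0.0), np.float64(0.0), np.float64(15.6), np.float64(29.5), np.float64(28.0)]
R -0.7 [np.float64(0.0), np.float64(8.2), np.float64(44.1), np.float64(74.3), np.float64(80.8)]
R -0.4 [np.float64(0.0), np.float64(8.6), np.float64(44.9), np.float64(76.1), np.float64(83.1)]
R 0 [np.float64(0.0), np.float64(0.0), np.float64(4.9), np.float64(15.3), np.float64(12.3)]
R 0.4 [np.float64(0.0), np.float64(0.0), np.float64(0.0), np.float64(0.0), np.float64(0.0)]
R 0.7 [np.float64(0.0), np.float64(0.0), np.float64(0.0), np.float64(0.0), np.float64(0.0)]
R 1 [np.float64(0.0), np.float64(0.0), np.float64(0.0), np.float64(0.0), np.float64(0.0)]
L -1 [np.float64(0.0), np.float64(0.0), np.float64(0.0), np.float64(0.0), np.float64(0.0)]
L -0.7 [np.float64(0.0), np.float64(14.8), np.float64(30.7), np.float64(35.2), np.float64(27.0)]
L -0.4 [np.float64(5.0), np.float64(39.7), np.float64(69.7), np.float64(87.3), np.float64(81.9)]
L 0 [np.float64(10.1), np.float64(49.7), np.float64(88.5), np.float64(123.7), np.float64(118.3)]
L 0.4 [np.float64(0.0), np.float64(27.2), np.float64(49.2), np.float64(58.7), np.float64(51.9)]
L 0.7 [np.float64(0.0), np.float64(0.0), np.float64(6.8), np.float64(6.3), np.float64(0.0)]
L 1 [np.float64(0.0), np.float64(0.0), np.float64(0.0), np.float64(0.0), np.float64(0.0)]
```

```bash
cat > lift.py <<'E'
from ik import *
def axrot(psi,t): return R.from_rotvec(np.array([-np.sin(psi),np.cos(psi),0])*t).as_matrix()
def pose(C,th,a,dpsi,ins=14,half=11,th1=25,dz=0,dx=0,oy=0):
    """tool pose with ledge edge resting on finger at case angle th (deg)"""
    t=np.radians(th);M=axrot(C.psi,np.radians(max(0,th-th1)))@rot(a,C.psi+dpsi)
    X=59-145*np.cos(t)+38*np.sin(t);Z=145*np.sin(t)+38*np.cos(t)
    P=C.at(X+dx,Z+dz)+oy*np.array([-C.u[1],C.u[0],0])+ins*M[:,2]-half*M[:,0]
    return P,M
E
python3 - <<'E'
from lift import *
q_now=np.array([2.241,.758,-1.246,2.466,-1.099,.233,.805])
q_st=np.array([1.055,.629,.038,1.518,-.027,.996,-.02])
np.set_printoptions(suppress=True,linewidth=150)
for name,C,a,d in [('R',RC,57,.38),('R',RC,57,.6),('L',LC,60,.8),('L',LC,60,1.0)]:
  for F in(np.eye(3),flip):
    P,M=pose(C,0,a,d,dz=-4);print(name,d,F[0,0],P.round())
    az=np.arctan2(P[1],P[0])
    seeds=[np.array([-az+dd,.5,s3,2.2,s5,.8,s7]) for dd in(-.4,.4) for s3 in(-.5,.5) for s5 in(-.5,.5) for s7 in(-1.5,0,1.5)]
    sols=sorted([ik(P,M@F,s) for s in seeds],key=lambda r:round(r[1]+200*r[2])*10+np.abs(r[0][[2,4]]).sum())
    q,e1,e2=sols[0];print(' ',q.round(2),round(e1,1),round(e2,3))
    for th in (20,40,60,75):
      P,M=pose(C,th,a,d);q,e1,e2=ik(P,M@F,q);print('  ',th,P.round(),q.round(2),round(e1,1),round(e2,3))
E
```

```text
R 0.38 1.0 [ 439. -213.   17.]
  [ 1.8   1.69 -1.2   2.26  1.95  0.37 -1.66] 0.0 0.0
   20 [ 461. -211.   68.] [ 1.72  1.53 -1.22  2.28  1.99  0.29 -1.85] 0.0 0.0
   40 [ 493. -208.  105.] [ 1.52  1.22 -1.22  2.18  1.41  0.33 -1.68] 0.0 0.0
   60 [ 534. -205.  128.] [ 1.29  1.07 -1.22  1.92  0.88  0.7  -1.48] 0.0 0.0
   75 [ 568. -202.  135.] [ 1.09  1.08 -1.18  1.66  0.75  1.04 -1.48] 0.0 0.0
R 0.38 -1 [ 439. -213.   17.]
  [ 1.81  1.71 -1.22  2.26  1.93  0.4   1.52] 0.0 0.0
   20 [ 461. -211.   68.] [ 1.72  1.53 -1.22  2.28  1.99  0.29  1.29] 0.0 0.0
   40 [ 493. -208.  105.] [ 1.52  1.22 -1.22  2.18  1.41  0.33  1.46] 0.0 0.0
   60 [ 534. -205.  128.] [ 1.29  1.07 -1.22  1.92  0.88  0.7   1.67] 0.0 0.0
   75 [ 568. -202.  135.] [ 1.09  1.08 -1.18  1.66  0.75  1.04  1.66] 0.0 0.0
R 0.6 1.0 [ 439. -212.   17.]
  [ 1.54  1.3  -0.79  2.13 -0.81  0.26  1.08] 0.0 0.0
   20 [ 460. -210.   68.] [ 1.51  1.19 -0.82  2.14 -0.85  0.3   1.01] 0.0 0.0
   40 [ 492. -207.  105.] [ 1.19  0.89 -0.59  2.04 -0.78  0.49  0.56] 0.0 0.0
   60 [ 533. -204.  128.] [ 0.8   0.77 -0.27  1.79 -0.52  0.8  -0.0
[... 1307 characters left out ...]
 0.26 -0.84] 0.0 0.0
   20 [460.  34.  69.] [ 1.3   1.56 -1.21  2.25  1.16  0.3  -0.88] 0.0 0.0
   40 [492.  38. 105.] [ 1.15  1.33 -1.22  2.12  0.64  0.42 -0.76] 0.0 0.0
   60 [533.  44. 129.] [ 0.98  1.25 -1.22  1.86  0.42  0.77 -0.91] 0.0 0.0
   75 [568.  49. 137.] [ 0.83  1.24 -1.17  1.62  0.32  1.04 -1.04] 0.0 0.0
L 1.0 -1 [439.  31.  17.]
  [ 1.33  1.63 -1.1   2.25  1.24  0.26  2.31] 0.0 0.0
   20 [460.  34.  69.] [ 1.3   1.56 -1.21  2.25  1.16  0.3   2.26] 0.0 0.0
   40 [492.  38. 105.] [ 1.15  1.33 -1.22  2.12  0.64  0.42  2.38] 0.0 0.0
   60 [533.  44. 129.] [ 0.98  1.25 -1.22  1.86  0.42  0.77  2.23] 0.0 0.0
   75 [568.  49. 137.] [ 0.83  1.24 -1.17  1.62  0.32  1.04  2.11] 0.0 0.0
```

```bash
cat > scan.py <<'E'
import ik as I
from lift import *
import sys
for name,C0,sh in [('R',RC,0),('L',LC,0),('L',LC,35)]:
  C=Case(C0.c-C0.u+sh*C0.u,C0.psi)
  for d in (.3,.5,.7,.9,-.7,-.9):
    out=[]
    for a in (35,42,50,57):
      P,M=pose(C,0,a,d,dz=-4);az=np.arctan2(P[1],P[0]);b=None
      for mm in (.03,.1,.2):
        I.m=mm
        sd=[np.array([-az+s1*.4,1.,-s1*.5,2.1,s5,.5,-az+np.pi/2-C.psi-d-1.5]) for s1 in(-1,1) for s5 in(-.6,.6)]
        r=I.best(P,M,sd)
        if r[1]+200*r[2]>1: break
        b=(mm,r[0].round(2).tolist())
      out.append(b)
    print(name,sh,d);[print('    ',x) for x in out]
E
timeout 500 python3 scan.py
```

```text
R 0 0.3
     (0.1, [1.53, 1.35, -1.15, 2.32, 2.07, 0.56, -2.2])
     (0.1, [1.61, 1.44, -1.15, 2.33, 2.2, 0.51, -2.21])
     (0.1, [1.71, 1.55, -1.15, 2.33, 2.31, 0.44, -2.17])
     (0.1, [1.79, 1.66, -1.15, 2.31, 2.34, 0.37, -2.07])
R 0 0.5
     (0.1, [1.5, 1.26, -1.05, 2.23, 1.69, 0.36, -1.7])
     (0.1, [1.59, 1.37, -1.09, 2.23, 1.7, 0.34, -1.59])
     (0.1, [1.7, 1.51, -1.15, 2.21, 1.61, 0.33, -1.38])
     None
R 0 0.7
     (0.1, [1.46, 1.2, -0.98, 2.14, 1.06, 0.33, -0.93])
     (0.1, [1.54, 1.3, -1.03, 2.12, 0.95, 0.33, -0.74])
     (0.1, [1.41, 1.16, -0.68, 2.1, -0.73, 0.33, 0.96])
     (0.2, [1.45, 1.23, -0.67, 2.06, -0.79, 0.43, 1.09])
R 0 0.9
     (0.2, [1.4, 1.17, -0.93, 2.05, 0.63, 0.43, -0.36])
     (0.2, [1.25, 1.06, -0.59, 2.02, -0.44, 0.45, 0.72])
     (0.2, [1.56, 1.38, -1.03, 1.98, 0.46, 0.53, -0.06])
     (0.2, [1.5, 1.32, -0.85, 1.94, -0.1, 0.55, 0.51])
R 0 -0.7
     None
     None
     None
     None
R 0 -0.9
     None
     None
     None
     None
L 0 0.3
     None
     None
     None
     None
L 0 0.5
     None
     None
     None
     None
L 0 0.7
     None
   
[... 520 characters left out ...]
None
     None
     None
     None
L 35 0.7
     (0.03, [1.04, 1.43, -1.22, 2.37, 2.13, 0.71, -2.29])
     (0.03, [1.13, 1.53, -1.22, 2.39, 2.25, 0.66, -2.27])
     (0.03, [1.23, 1.66, -1.22, 2.39, 2.34, 0.6, -2.19])
     None
L 35 0.9
     (0.1, [1.04, 1.35, -1.15, 2.29, 1.86, 0.51, -1.88])
     (0.1, [1.12, 1.43, -1.15, 2.29, 1.91, 0.44, -1.83])
     None
     None
L 35 -0.7
     (0.03, [-0.1, 0.95, -0.41, 2.43, 2.19, 0.99, 1.6])
     None
     None
     None
L 35 -0.9
     (0.1, [-0.15, 0.94, -0.42, 2.35, 1.96, 0.96, 1.59])
     (0.1, [-0.25, 1.0, -0.37, 2.37, 1.97, 1.09, 1.47])
     (0.1, [-0.37, 1.07, -0.3, 2.36, 1.96, 1.21, 1.36])
     (0.1, [-0.47, 1.14, -0.24, 2.35, 1.92, 1.3, 1.27])
```

```bash
cat > go.py <<'E'
import ik as I
from lift import *
from h import ctrl,Rm
np.set_printoptions(suppress=True,linewidth=150)
def cur():
    s=ctrl.read_state();return np.array(s['eef_pos']),Rm(s['tool_rot']),np.array(s['qpos'])
def rows(p0,R0,poses,claw=1):
    o=[]
    for P,M in poses:
        d=R0.T@(P-p0)/300;w=R.from_matrix(R0.T@M).as_rotvec()/(np.pi/2)
        o.append({**dict(zip(['tx','ty','tz','wx','wy','wz'],[round(float(v),3)+0.0 for v in [*d,*w]])),'claw':claw})
    print(json.dumps(o))
def jpath(q0,q1,p0,R0,n,endpose=None):
    """poses along a joint-space line, blended so as to end at endpose"""
    f0,m0=fk(q0,sg,o,par);ps=[]
    for i in range(1,n+1):
        t=i/n;f,m=fk(q0+(q1-q0)*t,sg,o,par);P=p0+f-f0;M=m@m0.T@R0;ps.append((P,M))
    if endpose:
        dp=endpose[0]-ps[-1][0];dr=R.from_matrix(endpose[1]@ps[-1][1].T).as_rotvec()
        ps=[(P+dp*(i+1)/n,R.from_rotvec(dr*(i+1)/n).as_matrix()@M) for i,(P,M) in enumerate(ps)]
    return ps
E
python3 - <<'E'
from go import *
p0,R0,q0=cur()
M=rot(57,RC.psi+.7)
P=RC.at(-86-55,70)
q1,e1,e2=best(P,M,[np.array([1.45,1.23,-.67,2.06,-.79,.43,1.09])]);print(q1.round(2),e1,e2,P)
ps=jpath(q0,q1,p0,R0,8,(P,M))
print(np.array([p for p,_ in ps]).round())
rows(p0,R0,ps)
E
```

```text
[ 1.55  1.09 -0.64  2.15 -0.75  0.53  1.07] 6.392957895364103e-05 3.012495785462443e-07 [ 379.47041632 -219.96713907   70.        ]
[[ 310. -285.  247.]
 [ 326. -284.  231.]
 [ 340. -280.  211.]
 [ 353. -273.  188.]
 [ 364. -263.  162.]
 [ 373. -251.  133.]
 [ 378. -236.  102.]
 [ 379. -220.   70.]]
[{"tx": -0.003, "ty": 0.01, "tz": 0.068, "wx": 0.037, "wy": 0.014, "wz": -0.031, "claw": 1}, {"tx": -0.017, "ty": 0.012, "tz": 0.142, "wx": 0.074, "wy": 0.024, "wz": -0.061, "claw": 1}, {"tx": -0.042, "ty": 0.005, "tz": 0.221, "wx": 0.114, "wy": 0.032, "wz": -0.091, "claw": 1}, {"tx": -0.078, "ty": -0.011, "tz": 0.303, "wx": 0.155, "wy": 0.036, "wz": -0.122, "claw": 1}, {"tx": -0.126, "ty": -0.036, "tz": 0.387, "wx": 0.198, "wy": 0.036, "wz": -0.152, "claw": 1}, {"tx": -0.186, "ty": -0.071, "tz": 0.469, "wx": 0.243, "wy": 0.034, "wz": -0.184, "claw": 1}, {"tx": -0.257, "ty": -0.115, "tz": 0.548, "wx": 0.291, "wy": 0.029, "wz": -0.216, "claw": 1}, {"tx": -0.338, "ty": -0.166, "tz": 0.62, "wx": 0.342, "wy": 0.022, "wz": -0.249, "claw": 1}]
```

>>> jog_arm:
  plan:
    - {"tx": -0.003,"ty": 0.01,"tz": 0.068,"wx": 0.037,"wy": 0.014,"wz": -0.031,"claw": 1}
    - {"tx": -0.017,"ty": 0.012,"tz": 0.142,"wx": 0.074,"wy": 0.024,"wz": -0.061,"claw": 1}
    - {"tx": -0.042,"ty": 0.005,"tz": 0.221,"wx": 0.114,"wy": 0.032,"wz": -0.091,"claw": 1}
    - {"tx": -0.078,"ty": -0.011,"tz": 0.303,"wx": 0.155,"wy": 0.036,"wz": -0.122,"claw": 1}
    - {"tx": -0.126,"ty": -0.036,"tz": 0.387,"wx": 0.198,"wy": 0.036,"wz": -0.152,"claw": 1}
    - {"tx": -0.186,"ty": -0.071,"tz": 0.469,"wx": 0.243,"wy": 0.034,"wz": -0.184,"claw": 1}
    - {"tx": -0.257,"ty": -0.115,"tz": 0.548,"wx": 0.291,"wy": 0.029,"wz": -0.216,"claw": 1}
    - {"tx": -0.338,"ty": -0.166,"tz": 0.62,"wx": 0.342,"wy": 0.022,"wz": -0.249,"claw": 1}
    - {"tx": -0.338,"ty": -0.166,"tz": 0.62,"wx": 0.342,"wy": 0.022,"wz": -0.249,"claw": 1}
    - {"tx": -0.338,"ty": -0.166,"tz": 0.62,"wx": 0.342,"wy": 0.022,"wz": -0.249,"claw": 1}

```text
clock: 3.1
eef_pos: [379.7, -219.4, 70.8]
tool_rot: [-3.139, -0.997, 0.78]
force: [0.4, 0.1, 0.3]
width: 0.0
gripper_force: 0.0
```

```bash
cat > fit.py <<'E'
from go import *
try: D=json.load(open('data.json'))
except Exception: D=[[[1.055,.629,.038,1.518,-.027,.996,-.02],[282.346,-584.76,230.374],[-3.14,0,.45]],[[2.241,.758,-1.246,2.466,-1.099,.233,.805],[293.84,-284.65,259.49],[-3.103,-.951,.087]]]
s=ctrl.read_state();D.append([list(map(float,s['qpos'])),list(map(float,s['eef_pos'])),list(map(float,s['tool_rot']))]);json.dump(D,open('data.json','w'))
def f(v):
    r=[]
    for q,p,e in D:
      P,M=fk(q,sg,v[:2],v[2:]);r+=list((P-p)/100);r+=list((R.from_matrix(M)*R.from_euler('xyz',e).inv()).as_rotvec()*3)
    return r
S=least_squares(f,[*o,*par]);print('FIT',S.x.round(3).tolist(),'maxres mm/rad',np.abs(np.array(S.fun).reshape(-1,6)).max(0)*[100]*1 if 0 else np.abs(np.array(S.fun).reshape(-1,6)).round(3))
print('state',np.round(s['qpos'],3),np.round(s['eef_pos'],1),np.round(s['tool_rot'],3),np.round(s['force'],1))
E
python3 fit.py
```

```text
FIT [-0.031, 1.549, 331.151, 498.687, 409.084, 253.029, 26.377, 15.064] maxres mm/rad [[0.059 0.03  0.001 0.001 0.002 0.027]
 [0.017 0.002 0.    0.054 0.006 0.055]
 [0.017 0.005 0.001 0.04  0.038 0.058]]
state [ 1.627  1.141 -0.758  2.159 -0.612  0.445  0.931] [ 379.7 -219.4   70.8] [-3.139 -0.997  0.78 ] [0.4 0.1 0.3]
```

Run:
```python
from go import *
p0,R0,q0=cur()
M=rot(57,RC.psi+.7);n=np.array([-RC.u[1],RC.u[0],0])*8
A=RC.at(-118,13)+n;B=RC.at(-86,13)+n
ps=[((p0*(3-i)+A*i)/3,M) for i in(1,2,3)]+[(A,M)]+[((A*(5-i)+B*i)/5,M) for i in range(1,6)]+[(B,M)]
rows(p0,R0,ps)
```

```text
[{"tx": -0.041, "ty": 0.01, "tz": 0.056, "wx": 0.0, "wy": -0.002, "wz": -0.001, "claw": 1}, {"tx": -0.081, "ty": 0.02, "tz": 0.111, "wx": 0.0, "wy": -0.002, "wz": -0.001, "claw": 1}, {"tx": -0.122, "ty": 0.03, "tz": 0.167, "wx": 0.0, "wy": -0.002, "wz": -0.001, "claw": 1}, {"tx": -0.122, "ty": 0.03, "tz": 0.167, "wx": 0.0, "wy": -0.002, "wz": -0.001, "claw": 1}, {"tx": -0.113, "ty": 0.044, "tz": 0.18, "wx": 0.0, "wy": -0.002, "wz": -0.001, "claw": 1}, {"tx": -0.104, "ty": 0.058, "tz": 0.194, "wx": 0.0, "wy": -0.002, "wz": -0.001, "claw": 1}, {"tx": -0.095, "ty": 0.071, "tz": 0.208, "wx": 0.0, "wy": -0.002, "wz": -0.001, "claw": 1}, {"tx": -0.086, "ty": 0.085, "tz": 0.221, "wx": 0.0, "wy": -0.002, "wz": -0.001, "claw": 1}, {"tx": -0.077, "ty": 0.099, "tz": 0.235, "wx": 0.0, "wy": -0.002, "wz": -0.001, "claw": 1}, {"tx": -0.077, "ty": 0.099, "tz": 0.235, "wx": 0.0, "wy": -0.002, "wz": -0.001, "claw": 1}]
```

>>> jog_arm:
  plan:
    - {"tx": -0.041,"ty": 0.01,"tz": 0.056,"claw": 1}
    - {"tx": -0.081,"ty": 0.02,"tz": 0.111,"claw": 1}
    - {"tx": -0.122,"ty": 0.03,"tz": 0.167,"claw": 1}
    - {"tx": -0.122,"ty": 0.03,"tz": 0.167,"claw": 1}
    - {"tx": -0.113,"ty": 0.044,"tz": 0.18,"claw": 1}
    - {"tx": -0.104,"ty": 0.058,"tz": 0.194,"claw": 1}
    - {"tx": -0.095,"ty": 0.071,"tz": 0.208,"claw": 1}
    - {"tx": -0.086,"ty": 0.085,"tz": 0.221,"claw": 1}
    - {"tx": -0.077,"ty": 0.099,"tz": 0.235,"claw": 1}
    - {"tx": -0.077,"ty": 0.099,"tz": 0.235,"claw": 1}

```text
invalid input at $.plan[0]: expected keys tx, ty, tz, wx, wy, wz, claw
```

Run:
```python
from h import *
p=ctrl.get_image('side');c=p['img'][180:360,170:410];cv2.imwrite('pics/s1.png',cv2.resize(c[:,:,::-1],(800,600),interpolation=cv2.INTER_CUBIC))
print(ctrl.read_state()['eef_pos'],ctrl.read_state()['force'])
```

```text
[ 379.16730933 -220.01491753   71.27686027] [0.06641434 0.44834248 0.13572406]
```

View pics/s1.png

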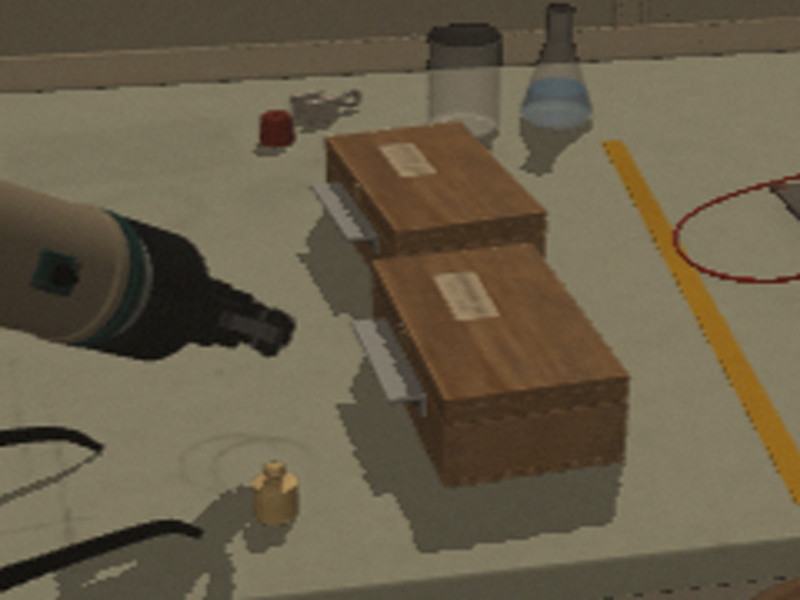

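The view shows the shut fingers tilted in front of the right ledge (crop ~270,330), clear of the weight. That jog was refused for its missing keys, so I'm sending it again.

>>> jog_arm:
  plan:
    - {"tx": -0.041,"ty": 0.01,"tz": 0.056,"wx": 0,"wy": 0,"wz": 0,"claw": 1}
    - {"tx": -0.081,"ty": 0.02,"tz": 0.111,"wx": 0,"wy": 0,"wz": 0,"claw": 1}
    - {"tx": -0.122,"ty": 0.03,"tz": 0.167,"wx": 0,"wy": 0,"wz": 0,"claw": 1}
    - {"tx": -0.122,"ty": 0.03,"tz": 0.167,"wx": 0,"wy": 0,"wz": 0,"claw": 1}
    - {"tx": -0.113,"ty": 0.044,"tz": 0.18,"wx": 0,"wy": 0,"wz": 0,"claw": 1}
    - {"tx": -0.104,"ty": 0.058,"tz": 0.194,"wx": 0,"wy": 0,"wz": 0,"claw": 1}
    - {"tx": -0.095,"ty": 0.071,"tz": 0.208,"wx": 0,"wy": 0,"wz": 0,"claw": 1}
    - {"tx": -0.086,"ty": 0.085,"tz": 0.221,"wx": 0,"wy": 0,"wz": 0,"claw": 1}
    - {"tx": -0.077,"ty": 0.099,"tz": 0.235,"wx": 0,"wy": 0,"wz": 0,"claw": 1}
    - {"tx": -0.077,"ty": 0.099,"tz": 0.235,"wx": 0,"wy": 0,"wz": 0,"claw": 1}

```text
clock: 4.15
eef_pos: [433.7, -208.9, 12.8]
tool_rot: [3.141, -0.997, 0.78]
force: [-0.2, 0.2, 0.8]
width: 0.1
gripper_force: 0.0
```

```bash
cat > liftplan.py <<'E'
from go import *
# rows that lift case C from th0 to th1 starting at the present pose (taken to match angle th0)
def liftplan(C,ths,th_now,hold):
    p0,R0,q0=cur()
    def ctr(th):
        t=np.radians(th);return C.at(59-145*np.cos(t)+38*np.sin(t),145*np.sin(t)+38*np.cos(t))
    e0=ctr(th_now);ps=[]
    for th in ths:
        Q=axrot(C.psi,np.radians(max(0,th-max(hold,th_now))))
        ps.append((ctr(th)+Q@(p0-e0),Q@R0))
    rows(p0,R0,ps)
E
python3 -c "
from liftplan import *
print(cur())
liftplan(RC,[1,2,3,4,5,6,7,8,9,10,11,12],0,25)"
```

```text
(array([ 433.70634203, -208.93193626,   12.84522441]), array([[ 0.38592711,  0.70314353,  0.59720134],
       [ 0.3817967 , -0.71104793,  0.59045925],
       [ 0.83981638,  0.00013527, -0.54287055]]), array([ 1.53221642,  1.28314426, -0.77511034,  2.09205931, -0.63099472,  0.32940147,  0.95421918]))
[{"tx": 0.008, "ty": 0.001, "tz": -0.003, "wx": 0.0, "wy": 0.0, "wz": 0.0, "claw": 1}, {"tx": 0.016, "ty": 0.003, "tz": -0.006, "wx": 0.0, "wy": 0.0, "wz": 0.0, "claw": 1}, {"tx": 0.024, "ty": 0.005, "tz": -0.009, "wx": 0.0, "wy": 0.0, "wz": 0.0, "claw": 1}, {"tx": 0.032, "ty": 0.006, "tz": -0.012, "wx": 0.0, "wy": 0.0, "wz": 0.0, "claw": 1}, {"tx": 0.04, "ty": 0.008, "tz": -0.014, "wx": 0.0, "wy": 0.0, "wz": 0.0, "claw": 1}, {"tx": 0.048, "ty": 0.01, "tz": -0.017, "wx": 0.0, "wy": 0.0, "wz": 0.0, "claw": 1}, {"tx": 0.057, "ty": 0.012, "tz": -0.019, "wx": 0.0, "wy": 0.0, "wz": 0.0, "claw": 1}, {"tx": 0.065, "ty": 0.014, "tz": -0.021, "wx": 0.0, "wy": 0.0, "wz": 0.0, "claw": 1}, {"tx": 0.073, "ty": 0.017, "tz": -0.024, "wx": 0.0, "wy": 0.0, "wz": 0.0, "claw": 1}, {"tx": 0.081, "ty": 0.019, "tz": -0.026, "wx": 0.0, "wy": 0.0, "wz": 0.0, "claw": 1}, {"tx": 0.089, "ty": 0.021, "tz": -0.028, "wx": 0.0, "wy": 0.0, "wz": 0.0, "claw": 1}, {"tx": 0.097, "ty": 0.024, "tz": -0.029, "wx": 0.0, "wy": 0.0, "wz": 0.0, "claw": 1}]
```

>>> jog_arm:
  plan:
    - {"tx": 0.008,"ty": 0.001,"tz": -0.003,"wx": 0.0,"wy": 0.0,"wz": 0.0,"claw": 1}
    - {"tx": 0.016,"ty": 0.003,"tz": -0.006,"wx": 0.0,"wy": 0.0,"wz": 0.0,"claw": 1}
    - {"tx": 0.024,"ty": 0.005,"tz": -0.009,"wx": 0.0,"wy": 0.0,"wz": 0.0,"claw": 1}
    - {"tx": 0.032,"ty": 0.006,"tz": -0.012,"wx": 0.0,"wy": 0.0,"wz": 0.0,"claw": 1}
    - {"tx": 0.04,"ty": 0.008,"tz": -0.014,"wx": 0.0,"wy": 0.0,"wz": 0.0,"claw": 1}
    - {"tx": 0.048,"ty": 0.01,"tz": -0.017,"wx": 0.0,"wy": 0.0,"wz": 0.0,"claw": 1}
    - {"tx": 0.057,"ty": 0.012,"tz": -0.019,"wx": 0.0,"wy": 0.0,"wz": 0.0,"claw": 1}
    - {"tx": 0.065,"ty": 0.014,"tz": -0.021,"wx": 0.0,"wy": 0.0,"wz": 0.0,"claw": 1}
    - {"tx": 0.073,"ty": 0.017,"tz": -0.024,"wx": 0.0,"wy": 0.0,"wz": 0.0,"claw": 1}

```text
clock: 5.05
eef_pos: [440.1, -208.6, 34.8]
tool_rot: [-3.139, -0.996, 0.777]
force: [-3.5, 1.0, -1.3]
width: -0.3
gripper_force: 1.7
```

```bash
cat > meas.py <<'E'
from h import *
def lid(p,lo,hi,xlo=400,xhi=760):
    """fit main planes of a case: returns lid/top normal and tilt from points above 15 mm"""
    w=cloud(p);x,y,z=w[...,0],w[...,1],w[...,2]
    hsv=cv2.cvtColor(p['img'],cv2.COLOR_RGB2HSV)
    m=(hsv[...,1]>60)&(hsv[...,0]<25)&(z>12)&(x>xlo)&(x<xhi)&(y>lo)&(y<hi)&(z<250)
    q=w[m];best=None;rng=np.random.default_rng(0)
    for _ in range(200):
        a=q[rng.choice(len(q),3,False)];n=np.cross(a[1]-a[0],a[2]-a[0]);L=np.linalg.norm(n)
        if L<500: continue
        n/=L;k=abs((q-a[0])@n)<3
        if best is None or k.sum()>best.sum(): best=k
    c=q[best].mean(0);n=np.linalg.svd(q[best]-c,full_matrices=False)[2][2];n*=np.sign(n[2])
    return len(q),best.sum(),c.round(),n.round(3),round(float(np.degrees(np.arctan2(n[0],n[2]))),1),q[:,:].min(0).round(),q.max(0).round()
E
python3 - <<'E'
from meas import *
p=ctrl.get_image('top');print(lid(p,-330,-90));print(ctrl.read_state()['force'],ctrl.read_state()['eef_pos'])
E
```

```text
(3918, np.int64(3013), array([ 524., -209.,   69.]), array([0.093, 0.01 , 0.996]), 5.3, array([ 408., -314.,   12.]), array([ 592., -105.,   80.]))
[-2.93763572  0.12347851 -0.92003407] [ 440.46778044 -208.49342194   35.35869951]
```

```bash
python3 -c "
from liftplan import *
liftplan(RC,[7.5,9.5,11.5,13.5,15.5,17.5,19.5,21.5,23.5,25.5],5.5,25)"
```

```text
[{"tx": 0.016, "ty": 0.004, "tz": -0.005, "wx": 0.0, "wy": 0.0, "wz": 0.0, "claw": 1}, {"tx": 0.033, "ty": 0.008, "tz": -0.009, "wx": 0.0, "wy": 0.0, "wz": 0.0, "claw": 1}, {"tx": 0.049, "ty": 0.013, "tz": -0.013, "wx": 0.0, "wy": 0.0, "wz": 0.0, "claw": 1}, {"tx": 0.065, "ty": 0.018, "tz": -0.016, "wx": 0.0, "wy": 0.0, "wz": 0.0, "claw": 1}, {"tx": 0.082, "ty": 0.024, "tz": -0.019, "wx": 0.0, "wy": 0.0, "wz": 0.0, "claw": 1}, {"tx": 0.098, "ty": 0.03, "tz": -0.021, "wx": 0.0, "wy": 0.0, "wz": 0.0, "claw": 1}, {"tx": 0.114, "ty": 0.036, "tz": -0.023, "wx": 0.0, "wy": 0.0, "wz": 0.0, "claw": 1}, {"tx": 0.13, "ty": 0.042, "tz": -0.024, "wx": 0.0, "wy": 0.0, "wz": 0.0, "claw": 1}, {"tx": 0.146, "ty": 0.049, "tz": -0.025, "wx": 0.0, "wy": 0.0, "wz": 0.0, "claw": 1}, {"tx": 0.162, "ty": 0.056, "tz": -0.026, "wx": 0.002, "wy": -0.004, "wz": 0.003, "claw": 1}]
```

>>> jog_arm:
  plan:
    - {"tx": 0.016,"ty": 0.004,"tz": -0.005,"wx": 0.0,"wy": 0.0,"wz": 0.0,"claw": 1}
    - {"tx": 0.033,"ty": 0.008,"tz": -0.009,"wx": 0.0,"wy": 0.0,"wz": 0.0,"claw": 1}
    - {"tx": 0.049,"ty": 0.013,"tz": -0.013,"wx": 0.0,"wy": 0.0,"wz": 0.0,"claw": 1}
    - {"tx": 0.065,"ty": 0.018,"tz": -0.016,"wx": 0.0,"wy": 0.0,"wz": 0.0,"claw": 1}
    - {"tx": 0.082,"ty": 0.024,"tz": -0.019,"wx": 0.0,"wy": 0.0,"wz": 0.0,"claw": 1}
    - {"tx": 0.098,"ty": 0.03,"tz": -0.021,"wx": 0.0,"wy": 0.0,"wz": 0.0,"claw": 1}
    - {"tx": 0.114,"ty": 0.036,"tz": -0.023,"wx": 0.0,"wy": 0.0,"wz": 0.0,"claw": 1}
    - {"tx": 0.13,"ty": 0.042,"tz": -0.024,"wx": 0.0,"wy": 0.0,"wz": 0.0,"claw": 1}
    - {"tx": 0.146,"ty": 0.049,"tz": -0.025,"wx": 0.0,"wy": 0.0,"wz": 0.0,"claw": 1}
    - {"tx": 0.162,"ty": 0.056,"tz": -0.026,"wx": 0.0,"wy": 0.0,"wz": 0.0,"claw": 1}

```text
clock: 6.1
eef_pos: [466.8, -206.6, 80.2]
tool_rot: [-3.14, -0.997, 0.778]
force: [-1.4, -0.3, -0.3]
width: -0.2
gripper_force: 0.9
```

Run:
```python
from meas import *
p=ctrl.get_image('top');print(lid(p,-330,-90));print(ctrl.read_state()['force'],ctrl.read_state()['eef_pos'],ctrl.read_state()['qpos'].round(2))
from liftplan import *
liftplan(RC,[29,32,35,38,41,44,47,50,53,56],26,25)
```

```text
(3812, np.int64(2739), array([ 550., -206.,   86.]), array([0.436, 0.035, 0.899]), 25.9, array([ 421., -312.,   15.]), array([ 614., -104.,  118.]))
[-0.91835898 -0.54835942  0.20528446] [ 467.49187233 -206.50079487   81.0454994 ] [ 1.48  1.15 -0.82  2.09 -0.69  0.38  0.86]
[{"tx": 0.022, "ty": 0.009, "tz": -0.001, "wx": 0.012, "wy": -0.026, "wz": 0.018, "claw": 1}, {"tx": 0.044, "ty": 0.019, "tz": -0.001, "wx": 0.023, "wy": -0.051, "wz": 0.036, "claw": 1}, {"tx": 0.065, "ty": 0.03, "tz": 0.001, "wx": 0.035, "wy": -0.077, "wz": 0.054, "claw": 1}, {"tx": 0.086, "ty": 0.041, "tz": 0.003, "wx": 0.046, "wy": -0.102, "wz": 0.072, "claw": 1}, {"tx": 0.107, "ty": 0.053, "tz": 0.006, "wx": 0.058, "wy": -0.128, "wz": 0.09, "claw": 1}, {"tx": 0.127, "ty": 0.065, "tz": 0.01, "wx": 0.07, "wy": -0.153, "wz": 0.108, "claw": 1}, {"tx": 0.147, "ty": 0.078, "tz": 0.016, "wx": 0.081, "wy": -0.179, "wz": 0.126, "claw": 1}, {"tx": 0.166, "ty": 0.091, "tz": 0.022, "wx": 0.093, "wy": -0.204, "wz": 0.144, "claw": 1}, {"tx": 0.184, "ty": 0.105, "tz": 0.03, "wx": 0.105, "wy": -0.23, "wz": 0.162, "claw": 1}, {"tx": 0.202, "ty": 0.119, "tz": 0.038, "wx": 0.116, "wy": -0.255, "wz": 0.18, "claw": 1}]
```

Excellent: the case is at 26° and hasn't slid.

>>> jog_arm:
  plan:
    - {"tx": 0.022,"ty": 0.009,"tz": -0.001,"wx": 0.012,"wy": -0.026,"wz": 0.018,"claw": 1}
    - {"tx": 0.044,"ty": 0.019,"tz": -0.001,"wx": 0.023,"wy": -0.051,"wz": 0.036,"claw": 1}
    - {"tx": 0.065,"ty": 0.03,"tz": 0.001,"wx": 0.035,"wy": -0.077,"wz": 0.054,"claw": 1}
    - {"tx": 0.086,"ty": 0.041,"tz": 0.003,"wx": 0.046,"wy": -0.102,"wz": 0.072,"claw": 1}
    - {"tx": 0.107,"ty": 0.053,"tz": 0.006,"wx": 0.058,"wy": -0.128,"wz": 0.09,"claw": 1}
    - {"tx": 0.127,"ty": 0.065,"tz": 0.01,"wx": 0.07,"wy": -0.153,"wz": 0.108,"claw": 1}
    - {"tx": 0.147,"ty": 0.078,"tz": 0.016,"wx": 0.081,"wy": -0.179,"wz": 0.126,"claw": 1}
    - {"tx": 0.166,"ty": 0.091,"tz": 0.022,"wx": 0.093,"wy": -0.204,"wz": 0.144,"claw": 1}
    - {"tx": 0.184,"ty": 0.105,"tz": 0.03,"wx": 0.105,"wy": -0.23,"wz": 0.162,"claw": 1}
    - {"tx": 0.202,"ty": 0.119,"tz": 0.038,"wx": 0.116,"wy": -0.255,"wz": 0.18,"claw": 1}

```text
clock: 7.15
eef_pos: [522.6, -201.7, 125.2]
tool_rot: [-2.755, -0.545, 0.501]
force: [0.7, -0.7, 0.3]
width: -0.1
gripper_force: 0.1
```

Run:
```python
from meas import *
p=ctrl.get_image('side');r=lid(p,-330,-90);print(r);print(ctrl.read_state()['force'],ctrl.read_state()['eef_pos'],ctrl.read_state()['qpos'].round(2))
p=ctrl.get_image('top');r=lid(p,-330,-90);print(r)
from liftplan import *
liftplan(RC,[58,60,62,64,66,68,70,72,74,74],56,25)
```

```text
(2764, np.int64(1406), array([ 575., -302.,   79.]), array([-0.077,  0.997,  0.001]), -89.3, array([ 448., -330.,   12.]), array([ 639., -105.,  250.]))
[ 4.1189517   0.3904559  -0.23148187] [ 526.00520888 -200.7100275   126.78389328] [ 0.9   0.81 -0.35  1.8  -0.55  0.8   0.12]
(2447, np.int64(1233), array([ 597., -202.,   94.]), array([0.845, 0.068, 0.53 ]), 57.9, array([ 459., -306.,   15.]), array([ 641., -101.,  236.]))
[{"tx": 0.015, "ty": 0.006, "tz": 0.0, "wx": 0.008, "wy": -0.017, "wz": 0.012, "claw": 1}, {"tx": 0.029, "ty": 0.013, "tz": 0.0, "wx": 0.016, "wy": -0.034, "wz": 0.024, "claw": 1}, {"tx": 0.043, "ty": 0.02, "tz": 0.0, "wx": 0.023, "wy": -0.051, "wz": 0.036, "claw": 1}, {"tx": 0.058, "ty": 0.027, "tz": 0.001, "wx": 0.031, "wy": -0.068, "wz": 0.048, "claw": 1}, {"tx": 0.072, "ty": 0.035, "tz": 0.002, "wx": 0.039, "wy": -0.085, "wz": 0.06, "claw": 1}, {"tx": 0.085, "ty": 0.042, "tz": 0.004, "wx": 0.047, "wy": -0.102, "wz": 0.072, "claw": 1}, {"tx": 0.099, "ty": 0.05, "tz": 0.007, "wx": 0.055, "wy": -0.119, "wz": 0.084, "claw": 1}, {"tx": 0.112, "ty": 0.058, "tz": 0.009, "wx": 0.062, "wy": -0.136, "wz": 0.096, "claw": 1}, {"tx": 0.126, "ty": 0.067, "tz": 0.013, "wx": 0.07, "wy": -0.153, "wz": 0.108, "claw": 1}, {"tx": 0.126, "ty": 0.067, "tz": 0.013, "wx": 0.07, "wy": -0.153, "wz": 0.108, "claw": 1}]
```

>>> jog_arm:
  plan:
    - {"tx": 0.015,"ty": 0.006,"tz": 0.0,"wx": 0.008,"wy": -0.017,"wz": 0.012,"claw": 1}
    - {"tx": 0.029,"ty": 0.013,"tz": 0.0,"wx": 0.016,"wy": -0.034,"wz": 0.024,"claw": 1}
    - {"tx": 0.043,"ty": 0.02,"tz": 0.0,"wx": 0.023,"wy": -0.051,"wz": 0.036,"claw": 1}
    - {"tx": 0.058,"ty": 0.027,"tz": 0.001,"wx": 0.031,"wy": -0.068,"wz": 0.048,"claw": 1}
    - {"tx": 0.072,"ty": 0.035,"tz": 0.002,"wx": 0.039,"wy": -0.085,"wz": 0.06,"claw": 1}
    - {"tx": 0.085,"ty": 0.042,"tz": 0.004,"wx": 0.047,"wy": -0.102,"wz": 0.072,"claw": 1}
    - {"tx": 0.085,"ty": 0.042,"tz": 0.004,"wx": 0.047,"wy": -0.102,"wz": 0.072,"claw": 1}
    - {"tx": 0.085,"ty": 0.042,"tz": 0.004,"wx": 0.047,"wy": -0.102,"wz": 0.072,"claw": 1}

```text
clock: 8.05
eef_pos: [548.2, -200.0, 132.1]
tool_rot: [-2.663, -0.354, 0.461]
force: [-0.6, -0.2, 0.0]
width: 0.0
gripper_force: 0.0
```

Run:
```python
from meas import *
p=ctrl.get_image('top');print(lid(p,-330,-90));save(p,'t2')
p=ctrl.get_image('side');c=p['img'][180:360,170:410];cv2.imwrite('pics/s2.png',cv2.resize(c[:,:,::-1],(800,600)))
s=ctrl.read_state();print(s['force'],s['eef_pos'],s['qpos'].round(2))
```

```text
(2042, np.int64(1301), array([ 612., -197.,  121.]), array([0.022, 0.006, 1.   ]), 1.3, array([ 512., -304.,   12.]), array([ 655., -100.,  242.]))
[-1.23504617  1.12381372 -0.17680703] [ 547.81251156 -200.55594412  132.20792028] [ 0.72  0.83 -0.21  1.62 -0.45  1.01 -0.16]
```

View pics/s2.png

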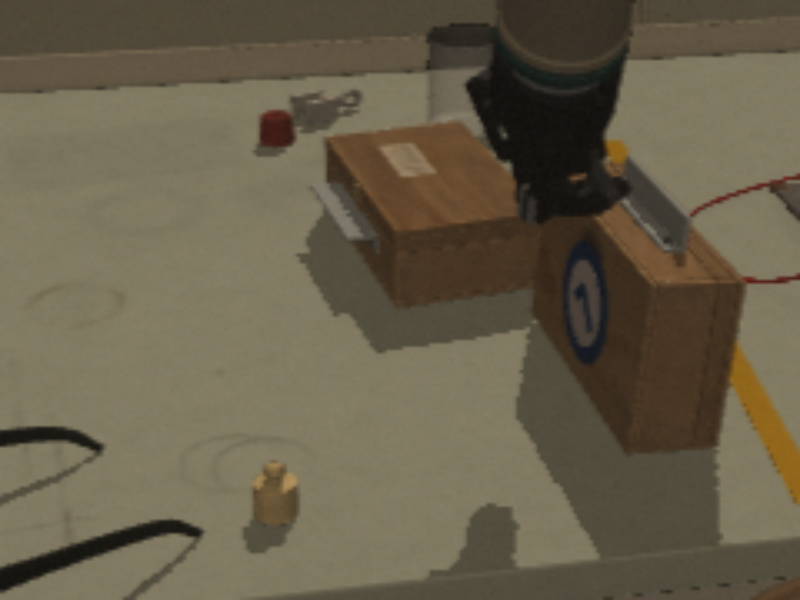

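The right case stands on its back wall with the blue ring stamp visible (crop ~585,300). That makes the left case the unstamped one, so next I'll look for a workable tool attitude for it.

```bash
cat > scan2.py <<'E'
import ik as I
from lift import *
from scipy.optimize import least_squares
for sh in (0,35):
  C=Case(LC.c-LC.u+sh*LC.u,LC.psi)
  for d in (.7,.85,1.0,1.2,-.8,-1.0,-1.2,-1.4):
    for a in (45,55,63):
      P,M=pose(C,0,a,d,ins=8,dz=-6);az=np.arctan2(P[1],P[0]);b=None
      for mm in (.03,.08,.15):
        I.m=mm
        if d>0: sd=[np.array([-az+1.1,1.28,-.78,2.1,s5,.4,s7]) for s5,s7 in((-.7,.95),(.6,0),(1.6,-1.5))]
        else: sd=[np.array([-az-s,1.2,s3,2.1,s5,.4,s7]) for s,s3 in((1.1,.8),(.6,.3)) for s5,s7 in((-.6,0),(.6,-1.),(1.8,1.4),(1.2,-2))]
        r=I.best(P,M,sd)
        if r[1]+200*r[2]>1: break
        b=(mm,r[0].round(2).tolist())
      if b:
        I.m=.03;q=np.array(b[1]);es=[]
        for th in(20,40,60,72):
          P,M=pose(C,th,a,d,ins=8);q,e1,e2=I.ik(P,M,q);es.append(round(e1+200*e2))
        print(sh,d,a,b,es,q.round(1).tolist())
E
timeout 560 python3 scan2.py
```

```text
0 0.7 63 (0.03, [1.51, 1.94, -1.22, 2.42, 2.22, 0.53, -1.76]) [0, 2, 0, 0] [0.9, 1.1, -1.2, 1.9, 0.6, 0.7, -1.4]
0 0.85 45 (0.08, [1.23, 1.51, -1.17, 2.39, 2.08, 0.49, -1.93]) [0, 0, 0, 0] [0.7, 1.2, -1.2, 1.6, 0.5, 1.2, -1.3]
0 0.85 55 (0.08, [1.35, 1.67, -1.17, 2.36, 2.01, 0.4, -1.7]) [0, 0, 0, 0] [0.8, 1.2, -1.2, 1.7, 0.5, 1.0, -1.2]
0 0.85 63 (0.08, [1.44, 1.77, -1.14, 2.32, 1.84, 0.31, -1.4]) [0, 1, 0, 0] [0.9, 1.2, -1.2, 1.8, 0.4, 0.8, -1.2]
0 1.0 45 (0.08, [1.18, 1.4, -1.08, 2.31, 1.69, 0.31, -1.48]) [0, 0, 0, 0] [0.7, 1.2, -1.2, 1.5, 0.4, 1.3, -1.1]
0 1.0 55 (0.08, [1.31, 1.58, -1.12, 2.27, 1.43, 0.31, -1.08]) [0, 0, 0, 0] [0.8, 1.2, -1.2, 1.6, 0.4, 1.1, -1.0]
0 1.0 63 (0.08, [1.41, 1.74, -1.17, 2.23, 1.22, 0.38, -0.77]) [0, 0, 0, 0] [0.9, 1.2, -1.2, 1.7, 0.3, 0.9, -1.0]
0 1.2 45 (0.15, [1.16, 1.4, -1.1, 2.2, 1.06, 0.41, -0.75]) [0, 0, 0, 0] [0.7, 1.3, -1.1, 1.4, 0.3, 1.4, -0.9]
0 1.2 55 (0.15, [1.0, 1.22, -0.68, 2.15, -0.67, 0.38, 1.04]) [0, 0, 0, 0] [0.4, 1.0, -0.3, 1.5, -0.5, 1.3, -0.2]
0 1.2 63 (0.15, [1.07, 1.32, -0.71, 2.1, -0.59, 0.47, 1.03]) [0, 0, 0, 0] [0.5, 1.0, -0
[... 3055 characters left out ...]
7, 1.7, 1.2, 1.5, 2.9]
35 -1.2 45 (0.15, [-0.8, 0.98, 0.28, 2.21, 1.5, 0.55, 1.52]) [0, 0, 0, 0] [0.0, 1.2, -0.9, 1.4, 1.1, 1.9, 2.9]
35 -1.2 55 (0.15, [-0.88, 1.08, 0.29, 2.18, 1.43, 0.7, 1.47]) [0, 0, 0, 0] [-0.1, 1.1, -0.6, 1.5, 1.1, 1.7, 2.9]
35 -1.2 63 (0.15, [-0.94, 1.17, 0.29, 2.14, 1.37, 0.81, 1.45]) [0, 0, 0, 0] [-0.3, 1.0, -0.4, 1.6, 1.1, 1.6, 2.9]
35 -1.4 45 (0.15, [-0.66, 0.97, 0.11, 2.1, 1.21, 0.72, 1.7]) [0, 0, 0, 0] [-0.2, 1.1, -0.5, 1.3, 0.9, 1.8, 2.9]
35 -1.4 55 (0.15, [-0.75, 1.06, 0.15, 2.05, 1.17, 0.85, 1.64]) [0, 0, 0, 0] [-0.3, 1.1, -0.4, 1.4, 1.0, 1.7, 2.9]
35 -1.4 63 (0.15, [-0.81, 1.14, 0.17, 2.01, 1.14, 0.96, 1.62]) [0, 0, 0, 0] [-0.4, 1.1, -0.2, 1.4, 1.0, 1.6, 2.9]
```

Run:
```python
from go import *
p0,R0,q0=cur()
n=np.array([-LC.u[1],LC.u[0],0])
M=rot(60,LC.psi+1.15);P=LC.at(-135,80)-40*n
A=p0+np.array([-60,0,50.])
qA,e1,e2=best(A,R0,[q0]);print('A',e1,e2)
q1,e1,e2=best(P,M,[np.array([1.05,1.3,-.7,2.12,-.62,.44,1.03])]);print(q1.round(2),e1,e2,P)
ps=[(A,R0)]
ps0=jpath(qA,q1,A,R0,9,(P,M));ps+=ps0
print(np.array([p for p,_ in ps]).round())
rows(p0,R0,ps)
```

```text
A 4.9351790194744127e-05 3.0415216036801446e-07
[ 1.19  1.13 -0.7   2.21 -0.61  0.53  1.01] 7.103509702722126e-05 1.1955779711007955e-07 [393.09278109 -21.50741721  80.        ]
[[ 488. -201.  182.]
 [ 478. -184.  154.]
 [ 467. -165.  130.]
 [ 455. -146.  111.]
 [ 444. -125.   95.]
 [ 433. -104.   84.]
 [ 422.  -83.   77.]
 [ 412.  -61.   74.]
 [ 402.  -41.   75.]
 [ 393.  -22.   80.]]
[{"tx": -0.111, "ty": -0.179, "tz": -0.153, "wx": 0.0, "wy": 0.0, "wz": 0.0, "claw": 1}, {"tx": -0.148, "ty": -0.198, "tz": -0.047, "wx": 0.024, "wy": 0.024, "wz": -0.055, "claw": 1}, {"tx": -0.181, "ty": -0.228, "tz": 0.05, "wx": 0.045, "wy": 0.052, "wz": -0.11, "claw": 1}, {"tx": -0.208, "ty": -0.267, "tz": 0.138, "wx": 0.062, "wy": 0.082, "wz": -0.165, "claw": 1}, {"tx": -0.228, "ty": -0.315, "tz": 0.216, "wx": 0.074, "wy": 0.116, "wz": -0.219, "claw": 1}, {"tx": -0.243, "ty": -0.37, "tz": 0.283, "wx": 0.082, "wy": 0.151, "wz": -0.273, "claw": 1}, {"tx": -0.251, "ty": -0.43, "tz": 0.339, "wx": 0.085, "wy": 0.188, "wz": -0.327, "claw": 1}, {"tx": -0.254, "ty": -0.496, "tz": 0.383, "wx": 0.083, "wy": 0.225, "wz": -0.382, "claw": 1}, {"tx": -0.251, "ty": -0.564, "tz": 0.415, "wx": 0.076, "wy": 0.264, "wz": -0.437, "claw": 1}, {"tx": -0.245, "ty": -0.634, "tz": 0.436, "wx": 0.064, "wy": 0.302, "wz": -0.492, "claw": 1}]
```

>>> jog_arm:
  plan:
    - {"tx": -0.111,"ty": -0.179,"tz": -0.153,"wx": 0.0,"wy": 0.0,"wz": 0.0,"claw": 1}
    - {"tx": -0.111,"ty": -0.179,"tz": -0.153,"wx": 0.0,"wy": 0.0,"wz": 0.0,"claw": 1}
    - {"tx": -0.148,"ty": -0.198,"tz": -0.047,"wx": 0.024,"wy": 0.024,"wz": -0.055,"claw": 1}
    - {"tx": -0.181,"ty": -0.228,"tz": 0.05,"wx": 0.045,"wy": 0.052,"wz": -0.11,"claw": 1}
    - {"tx": -0.208,"ty": -0.267,"tz": 0.138,"wx": 0.062,"wy": 0.082,"wz": -0.165,"claw": 1}
    - {"tx": -0.228,"ty": -0.315,"tz": 0.216,"wx": 0.074,"wy": 0.116,"wz": -0.219,"claw": 1}
    - {"tx": -0.243,"ty": -0.37,"tz": 0.283,"wx": 0.082,"wy": 0.151,"wz": -0.273,"claw": 1}
    - {"tx": -0.251,"ty": -0.43,"tz": 0.339,"wx": 0.085,"wy": 0.188,"wz": -0.327,"claw": 1}
    - {"tx": -0.254,"ty": -0.496,"tz": 0.383,"wx": 0.083,"wy": 0.225,"wz": -0.382,"claw": 1}
    - {"tx": -0.251,"ty": -0.564,"tz": 0.415,"wx": 0.076,"wy": 0.264,"wz": -0.437,"claw": 1}
    - {"tx": -0.245,"ty": -0.634,"tz": 0.436,"wx": 0.064,"wy": 0.302,"wz": -0.492,"claw": 1}
    - {"tx": -0.245,"ty": -0.634,"tz": 0.436,"wx": 0.064,"wy": 0.302,"wz": -0.492,"claw": 1}

```text
clock: 9.35
eef_pos: [391.0, -19.7, 80.8]
tool_rot: [-3.135, -1.052, 1.285]
force: [0.6, 0.3, -0.1]
width: -0.2
gripper_force: 0.0
```

Run:
```python
from go import *
p0,R0,q0=cur();print(p0,q0.round(2))
n=np.array([-LC.u[1],LC.u[0],0])
M=rot(60,LC.psi+1.15)
A=LC.at(-125,12)-40*n;B=LC.at(-83,12)-40*n
ps=[((p0*(3-i)+A*i)/3,M) for i in(1,2,3)]+[(A,M)]+[((A*(6-i)+B*i)/6,M) for i in range(1,7)]+[(B,M)]
rows(p0,R0,ps)
from meas import lid
p=ctrl.get_image('top');print(lid(p,-330,-90));print(lid(p,-85,150))
```

```text
[391.01953291 -19.72249054  80.8122691 ] [ 1.24  1.16 -0.77  2.21 -0.54  0.48  0.94]
[{"tx": -0.065, "ty": 0.013, "tz": 0.041, "wx": -0.001, "wy": -0.003, "wz": -0.002, "claw": 1}, {"tx": -0.129, "ty": 0.026, "tz": 0.081, "wx": -0.001, "wy": -0.003, "wz": -0.002, "claw": 1}, {"tx": -0.194, "ty": 0.039, "tz": 0.122, "wx": -0.001, "wy": -0.003, "wz": -0.002, "claw": 1}, {"tx": -0.194, "ty": 0.039, "tz": 0.122, "wx": -0.001, "wy": -0.003, "wz": -0.002, "claw": 1}, {"tx": -0.189, "ty": 0.061, "tz": 0.13, "wx": -0.001, "wy": -0.003, "wz": -0.002, "claw": 1}, {"tx": -0.185, "ty": 0.082, "tz": 0.139, "wx": -0.001, "wy": -0.003, "wz": -0.002, "claw": 1}, {"tx": -0.18, "ty": 0.103, "tz": 0.147, "wx": -0.001, "wy": -0.003, "wz": -0.002, "claw": 1}, {"tx": -0.175, "ty": 0.125, "tz": 0.155, "wx": -0.001, "wy": -0.003, "wz": -0.002, "claw": 1}, {"tx": -0.17, "ty": 0.146, "tz": 0.163, "wx": -0.001, "wy": -0.003, "wz": -0.002, "claw": 1}, {"tx": -0.166, "ty": 0.167, "tz": 0.172, "wx": -0.001, "wy": -0.003, "wz": -0.002, "claw": 1}, {"tx": -0.166, "ty": 0.167, "tz": 0.172, "wx": -0.001, "wy": -0.003, "wz": -0.002, "claw": 1}]
(2226, np.int64(1364), array([ 609., -202.,  120.]), array([0.009, 0.002, 1.   ]), 0.5, array([ 571., -304.,   12.]), array([ 649., -100.,  149.]))
(3774, np.int64(3003), array([520.,  37.,  64.]), array([-0.   ,  0.001,  1.   ]), -0.0, array([446., -71.,  13.]), array([594., 142.,  73.]))
```

>>> jog_arm:
  plan:
    - {"tx": -0.065,"ty": 0.013,"tz": 0.041,"wx": -0.001,"wy": -0.003,"wz": -0.002,"claw": 1}
    - {"tx": -0.129,"ty": 0.026,"tz": 0.081,"wx": -0.001,"wy": -0.003,"wz": -0.002,"claw": 1}
    - {"tx": -0.19,"ty": 0.039,"tz": 0.12,"wx": -0.001,"wy": -0.003,"wz": -0.002,"claw": 1}
    - {"tx": -0.19,"ty": 0.039,"tz": 0.12,"wx": -0.001,"wy": -0.003,"wz": -0.002,"claw": 1}
    - {"tx": -0.187,"ty": 0.061,"tz": 0.13,"wx": -0.001,"wy": -0.003,"wz": -0.002,"claw": 1}
    - {"tx": -0.183,"ty": 0.082,"tz": 0.139,"wx": -0.001,"wy": -0.003,"wz": -0.002,"claw": 1}
    - {"tx": -0.178,"ty": 0.103,"tz": 0.147,"wx": -0.001,"wy": -0.003,"wz": -0.002,"claw": 1}
    - {"tx": -0.174,"ty": 0.125,"tz": 0.155,"wx": -0.001,"wy": -0.003,"wz": -0.002,"claw": 1}
    - {"tx": -0.169,"ty": 0.146,"tz": 0.163,"wx": -0.001,"wy": -0.003,"wz": -0.002,"claw": 1}
    - {"tx": -0.165,"ty": 0.167,"tz": 0.172,"wx": -0.001,"wy": -0.003,"wz": -0.002,"claw": 1}
    - {"tx": -0.165,"ty": 0.167,"tz": 0.172,"wx": -0.001,"wy": -0.003,"wz": -0.002,"claw": 1}

```text
clock: 10.5
eef_pos: [448.9, -16.0, 11.7]
tool_rot: [3.132, -1.041, 1.3]
force: [-1.1, -0.6, -0.3]
width: 0.1
gripper_force: 0.0
```

Run:
```python
from meas import *
p=ctrl.get_image('top');print(lid(p,-85,150))
from liftplan import *
p0,R0,q0=cur();print(p0,q0.round(2))
liftplan(LC,[1,2,3,4,5,6,7,8],0,25)
```

```text
(3782, np.int64(3000), array([519.,  37.,  64.]), array([-0.   ,  0.003,  1.   ]), -0.0, array([423., -84.,  12.]), array([757., 142.,  72.]))
[448.16094594 -15.94981039  11.6229291 ] [ 1.13  1.3  -0.73  2.07 -0.52  0.45  0.95]
[{"tx": 0.008, "ty": 0.002, "tz": -0.003, "wx": 0.0, "wy": 0.0, "wz": 0.0, "claw": 1}, {"tx": 0.015, "ty": 0.004, "tz": -0.007, "wx": 0.0, "wy": 0.0, "wz": 0.0, "claw": 1}, {"tx": 0.023, "ty": 0.007, "tz": -0.01, "wx": 0.0, "wy": 0.0, "wz": 0.0, "claw": 1}, {"tx": 0.031, "ty": 0.009, "tz": -0.013, "wx": 0.0, "wy": 0.0, "wz": 0.0, "claw": 1}, {"tx": 0.039, "ty": 0.012, "tz": -0.016, "wx": 0.0, "wy": 0.0, "wz": 0.0, "claw": 1}, {"tx": 0.046, "ty": 0.015, "tz": -0.02, "wx": 0.0, "wy": 0.0, "wz": 0.0, "claw": 1}, {"tx": 0.054, "ty": 0.018, "tz": -0.023, "wx": 0.0, "wy": 0.0, "wz": 0.0, "claw": 1}, {"tx": 0.062, "ty": 0.021, "tz": -0.025, "wx": 0.0, "wy": 0.0, "wz": 0.0, "claw": 1}]
```

>>> jog_arm:
  plan:
    - {"tx": 0.008,"ty": 0.002,"tz": -0.003,"wx": 0.0,"wy": 0.0,"wz": 0.0,"claw": 1}
    - {"tx": 0.015,"ty": 0.004,"tz": -0.007,"wx": 0.0,"wy": 0.0,"wz": 0.0,"claw": 1}
    - {"tx": 0.023,"ty": 0.007,"tz": -0.01,"wx": 0.0,"wy": 0.0,"wz": 0.0,"claw": 1}
    - {"tx": 0.031,"ty": 0.009,"tz": -0.013,"wx": 0.0,"wy": 0.0,"wz": 0.0,"claw": 1}
    - {"tx": 0.039,"ty": 0.012,"tz": -0.016,"wx": 0.0,"wy": 0.0,"wz": 0.0,"claw": 1}
    - {"tx": 0.046,"ty": 0.015,"tz": -0.02,"wx": 0.0,"wy": 0.0,"wz": 0.0,"claw": 1}
    - {"tx": 0.054,"ty": 0.018,"tz": -0.023,"wx": 0.0,"wy": 0.0,"wz": 0.0,"claw": 1}
    - {"tx": 0.062,"ty": 0.021,"tz": -0.025,"wx": 0.0,"wy": 0.0,"wz": 0.0,"claw": 1}

```text
clock: 11.35
eef_pos: [454.6, -15.3, 31.5]
tool_rot: [3.134, -1.041, 1.297]
force: [-0.9, -1.0, -1.8]
width: -0.5
gripper_force: 0.9
```

Run:
```python
from meas import *
p=ctrl.get_image('top');r=lid(p,-85,150);print(r)
from liftplan import *
p0,R0,q0=cur();print(p0,q0.round(2))
liftplan(LC,[r[4]+2*i for i in range(1,11)],r[4],25)
```

```text
(3843, np.int64(3006), array([525.,  37.,  69.]), array([0.09 , 0.022, 0.996]), 5.2, array([411., -84.,  13.]), array([600., 144.,  81.]))
[454.86646417 -15.06314261  31.959426  ] [ 1.13  1.26 -0.75  2.08 -0.54  0.46  0.93]
[{"tx": 0.015, "ty": 0.006, "tz": -0.006, "wx": 0.0, "wy": 0.0, "wz": 0.0, "claw": 1}, {"tx": 0.031, "ty": 0.012, "tz": -0.012, "wx": 0.0, "wy": 0.0, "wz": 0.0, "claw": 1}, {"tx": 0.046, "ty": 0.019, "tz": -0.017, "wx": 0.0, "wy": 0.0, "wz": 0.0, "claw": 1}, {"tx": 0.061, "ty": 0.026, "tz": -0.022, "wx": 0.0, "wy": 0.0, "wz": 0.0, "claw": 1}, {"tx": 0.076, "ty": 0.034, "tz": -0.027, "wx": 0.0, "wy": 0.0, "wz": 0.0, "claw": 1}, {"tx": 0.09, "ty": 0.042, "tz": -0.031, "wx": 0.0, "wy": 0.0, "wz": 0.0, "claw": 1}, {"tx": 0.105, "ty": 0.051, "tz": -0.035, "wx": 0.0, "wy": 0.0, "wz": 0.0, "claw": 1}, {"tx": 0.119, "ty": 0.06, "tz": -0.039, "wx": 0.0, "wy": 0.0, "wz": 0.0, "claw": 1}, {"tx": 0.133, "ty": 0.07, "tz": -0.042, "wx": 0.0, "wy": 0.0, "wz": 0.0, "claw": 1}, {"tx": 0.147, "ty": 0.079, "tz": -0.045, "wx": 0.001, "wy": -0.001, "wz": 0.002, "claw": 1}]
```

>>> jog_arm:
  plan:
    - {"tx": 0.015,"ty": 0.006,"tz": -0.006,"wx": 0.0,"wy": 0.0,"wz": 0.0,"claw": 1}
    - {"tx": 0.031,"ty": 0.012,"tz": -0.012,"wx": 0.0,"wy": 0.0,"wz": 0.0,"claw": 1}
    - {"tx": 0.046,"ty": 0.019,"tz": -0.017,"wx": 0.0,"wy": 0.0,"wz": 0.0,"claw": 1}
    - {"tx": 0.061,"ty": 0.026,"tz": -0.022,"wx": 0.0,"wy": 0.0,"wz": 0.0,"claw": 1}
    - {"tx": 0.076,"ty": 0.034,"tz": -0.027,"wx": 0.0,"wy": 0.0,"wz": 0.0,"claw": 1}
    - {"tx": 0.09,"ty": 0.042,"tz": -0.031,"wx": 0.0,"wy": 0.0,"wz": 0.0,"claw": 1}
    - {"tx": 0.105,"ty": 0.051,"tz": -0.035,"wx": 0.0,"wy": 0.0,"wz": 0.0,"claw": 1}
    - {"tx": 0.119,"ty": 0.06,"tz": -0.039,"wx": 0.0,"wy": 0.0,"wz": 0.0,"claw": 1}
    - {"tx": 0.133,"ty": 0.07,"tz": -0.042,"wx": 0.0,"wy": 0.0,"wz": 0.0,"claw": 1}
    - {"tx": 0.147,"ty": 0.079,"tz": -0.045,"wx": 0.0,"wy": 0.0,"wz": 0.0,"claw": 1}

```text
clock: 12.4
eef_pos: [480.5, -11.3, 76.7]
tool_rot: [3.134, -1.041, 1.297]
force: [1.1, 0.1, -2.4]
width: 0.0
gripper_force: 0.8
```

Run:
```python
from meas import *
p=ctrl.get_image('top');r=lid(p,-85,150);print(r)
from liftplan import *
p0,R0,q0=cur();print(p0,q0.round(2),ctrl.read_state()['force'])
liftplan(LC,[r[4]+3*i for i in range(1,11)],r[4],25)
```

```text
(3632, np.int64(2711), array([551.,  42.,  85.]), array([0.436, 0.072, 0.897]), 25.9, array([432., -81.,  51.]), array([620., 147., 125.]))
[481.14477132 -11.17264035  77.42164924] [ 1.09  1.17 -0.78  2.05 -0.57  0.52  0.86] [ 0.75715245 -0.33955806 -1.75539763]
[{"tx": 0.018, "ty": 0.013, "tz": -0.004, "wx": 0.015, "wy": -0.014, "wz": 0.026, "claw": 1}, {"tx": 0.036, "ty": 0.027, "tz": -0.008, "wx": 0.031, "wy": -0.027, "wz": 0.052, "claw": 1}, {"tx": 0.054, "ty": 0.041, "tz": -0.01, "wx": 0.046, "wy": -0.041, "wz": 0.079, "claw": 1}, {"tx": 0.071, "ty": 0.056, "tz": -0.012, "wx": 0.062, "wy": -0.054, "wz": 0.105, "claw": 1}, {"tx": 0.087, "ty": 0.072, "tz": -0.014, "wx": 0.077, "wy": -0.068, "wz": 0.131, "claw": 1}, {"tx": 0.102, "ty": 0.089, "tz": -0.014, "wx": 0.093, "wy": -0.082, "wz": 0.157, "claw": 1}, {"tx": 0.117, "ty": 0.106, "tz": -0.014, "wx": 0.108, "wy": -0.095, "wz": 0.184, "claw": 1}, {"tx": 0.131, "ty": 0.124, "tz": -0.013, "wx": 0.123, "wy": -0.109, "wz": 0.21, "claw": 1}, {"tx": 0.145, "ty": 0.143, "tz": -0.011, "wx": 0.139, "wy": -0.122, "wz": 0.236, "claw": 1}, {"tx": 0.157, "ty": 0.161, "tz": -0.009, "wx": 0.154, "wy": -0.136, "wz": 0.262, "claw": 1}]
```

>>> jog_arm:
  plan:
    - {"tx": 0.018,"ty": 0.013,"tz": -0.004,"wx": 0.015,"wy": -0.014,"wz": 0.026,"claw": 1}
    - {"tx": 0.036,"ty": 0.027,"tz": -0.008,"wx": 0.031,"wy": -0.027,"wz": 0.052,"claw": 1}
    - {"tx": 0.054,"ty": 0.041,"tz": -0.01,"wx": 0.046,"wy": -0.041,"wz": 0.079,"claw": 1}
    - {"tx": 0.071,"ty": 0.056,"tz": -0.012,"wx": 0.062,"wy": -0.054,"wz": 0.105,"claw": 1}
    - {"tx": 0.087,"ty": 0.072,"tz": -0.014,"wx": 0.077,"wy": -0.068,"wz": 0.131,"claw": 1}
    - {"tx": 0.102,"ty": 0.089,"tz": -0.014,"wx": 0.093,"wy": -0.082,"wz": 0.157,"claw": 1}
    - {"tx": 0.117,"ty": 0.106,"tz": -0.014,"wx": 0.108,"wy": -0.095,"wz": 0.184,"claw": 1}
    - {"tx": 0.131,"ty": 0.124,"tz": -0.013,"wx": 0.123,"wy": -0.109,"wz": 0.21,"claw": 1}
    - {"tx": 0.145,"ty": 0.143,"tz": -0.011,"wx": 0.139,"wy": -0.122,"wz": 0.236,"claw": 1}
    - {"tx": 0.157,"ty": 0.161,"tz": -0.009,"wx": 0.154,"wy": -0.136,"wz": 0.262,"claw": 1}

```text
clock: 13.45
eef_pos: [532.2, -3.4, 119.4]
tool_rot: [-2.504, -0.701, 0.791]
force: [-0.0, 0.4, -0.6]
width: -0.4
gripper_force: 0.1
```

Run:
```python
from meas import *
p=ctrl.get_image('top');r=lid(p,-60,150);print(r);print(lid(p,-330,-110))
from liftplan import *
p0,R0,q0=cur();print(p0,q0.round(2),ctrl.read_state()['force'])
liftplan(LC,[58,60,62,64,66,68,70],56,25)
```

```text
(2640, np.int64(1371), array([594.,  48.,  93.]), array([0.812, 0.128, 0.569]), 55.0, array([493., -60.,  35.]), array([645., 149., 208.]))
(467, np.int64(345), array([ 630., -171.,  120.]), array([-0.053, -0.002,  0.999]), -3.0, array([ 503., -282.,  114.]), array([ 650., -110.,  248.]))
[534.65335924  -2.45145825 120.18779628] [ 0.7   0.97 -0.46  1.74 -0.53  0.99  0.21] [4.06657087 1.38882623 0.98670922]
[{"tx": 0.012, "ty": 0.009, "tz": -0.003, "wx": 0.01, "wy": -0.009, "wz": 0.017, "claw": 1}, {"tx": 0.024, "ty": 0.018, "tz": -0.005, "wx": 0.021, "wy": -0.018, "wz": 0.035, "claw": 1}, {"tx": 0.036, "ty": 0.027, "tz": -0.007, "wx": 0.031, "wy": -0.027, "wz": 0.052, "claw": 1}, {"tx": 0.048, "ty": 0.037, "tz": -0.009, "wx": 0.041, "wy": -0.036, "wz": 0.07, "claw": 1}, {"tx": 0.059, "ty": 0.047, "tz": -0.011, "wx": 0.052, "wy": -0.045, "wz": 0.087, "claw": 1}, {"tx": 0.07, "ty": 0.057, "tz": -0.012, "wx": 0.062, "wy": -0.054, "wz": 0.105, "claw": 1}, {"tx": 0.081, "ty": 0.068, "tz": -0.013, "wx": 0.072, "wy": -0.063, "wz": 0.122, "claw": 1}]
```

Run:
```python
from go import *
p0,R0,q0=cur()
for s in(73,120,180,250): print(s,(p0-s*R0[:,2]).round())
Q=axrot(LC.psi,np.radians(14))@R0;P=p0+[32,2,8]
for s in(73,120,180,250): print(s,(P-s*Q[:,2]).round())
from meas import *
p=ctrl.get_image('side');print(lid(p,-330,-110,540,700))
```

```text
73 [539. -60. 165.]
120 [542. -97. 194.]
180 [ 545. -144.  231.]
250 [ 549. -199.  274.]
73 [582. -56. 173.]
120 [591. -92. 201.]
180 [ 604. -138.  238.]
250 [ 618. -192.  280.]
(3119, np.int64(1171), array([ 618., -299.,   67.]), array([-0.081,  0.997,  0.005]), -86.5, array([ 540., -304.,   12.]), array([ 652., -110.,  250.]))
```

>>> jog_arm:
  plan:
    - {"tx": 0.012,"ty": 0.009,"tz": -0.003,"wx": 0.01,"wy": -0.009,"wz": 0.017,"claw": 1}
    - {"tx": 0.024,"ty": 0.018,"tz": -0.005,"wx": 0.021,"wy": -0.018,"wz": 0.035,"claw": 1}
    - {"tx": 0.036,"ty": 0.027,"tz": -0.007,"wx": 0.031,"wy": -0.027,"wz": 0.052,"claw": 1}
    - {"tx": 0.048,"ty": 0.037,"tz": -0.009,"wx": 0.041,"wy": -0.036,"wz": 0.07,"claw": 1}
    - {"tx": 0.059,"ty": 0.047,"tz": -0.011,"wx": 0.052,"wy": -0.045,"wz": 0.087,"claw": 1}
    - {"tx": 0.07,"ty": 0.057,"tz": -0.012,"wx": 0.062,"wy": -0.054,"wz": 0.105,"claw": 1}
    - {"tx": 0.081,"ty": 0.068,"tz": -0.013,"wx": 0.072,"wy": -0.063,"wz": 0.122,"claw": 1}
    - {"tx": 0.081,"ty": 0.068,"tz": -0.013,"wx": 0.072,"wy": -0.063,"wz": 0.122,"claw": 1}

```text
clock: 14.35
eef_pos: [562.9, 0.9, 127.4]
tool_rot: [-2.338, -0.504, 0.697]
force: [0.1, 0.4, 0.3]
width: 0.3
gripper_force: 0.0
```

Run:
```python
from meas import *
p=ctrl.get_image('top');print(lid(p,-60,150))
from go import *
p0,R0,q0=cur();print(p0,q0.round(2),ctrl.read_state()['force'])
# retreat: back+up, then pre-push pose behind R
A=p0+np.array([-80,0,60.])
C=RC
best_=None
for d in(0,.2,.4):
  for a in(30,40,50):
    M=rot(a,C.psi+d);out=[]
    for X in(20,45,140):
      P=C.at(X,30);r=best(P,M,[np.array([.9,.8,-.35,1.8,-.55,.8,.1]),np.array([1.4,1.1,-.7,2.1,-.6,.4,.9]),q0]);out.append((round(r[1]+200*r[2],1),r[0].round(2).tolist()))
    print(d,a,out)
```

```text
(2864, np.int64(1656), array([598.,  58.,  84.]), array([-0.955, -0.151,  0.255]), -75.1, array([553., -59.,  14.]), array([688., 150., 197.]))
[562.26481507   0.47978161 127.20210576] [ 0.56  1.   -0.36  1.53 -0.48  1.22 -0.08] [-0.4719277   0.11254567 -0.53575476]
0 30 [(np.float64(55.4), [0.6, 0.8, -0.13, 2.0, -1.07, 0.26, 0.1]), (np.float64(50.9), [0.55, 0.81, -0.11, 1.96, -1.07, 0.26, 0.06]), (np.float64(32.3), [0.39, 0.87, -0.03, 1.8, -1.07, 0.26, -0.07])]
0 40 [(np.float64(85.0), [0.87, 0.87, -0.38, 2.0, -1.07, 0.26, 0.29]), (np.float64(81.6), [0.8, 0.88, -0.35, 1.96, -1.07, 0.26, 0.24]), (np.float64(66.1), [0.59, 0.9, -0.23, 1.8, -1.07, 0.26, 0.07])]
0 50 [(np.float64(106.8), [1.18, 1.06, -0.65, 2.0, -1.07, 0.26, 0.58]), (np.float64(105.1), [1.11, 1.04, -0.62, 1.96, -1.07, 0.26, 0.52]), (np.float64(94.6), [0.86, 1.02, -0.51, 1.79, -1.07, 0.26, 0.31])]
0.2 30 [(np.float64(37.8), [0.73, 0.84, -0.25, 2.01, -1.07, 0.26, 0.36]), (np.float64(33.9), [0.68, 0.85, -0.23, 1.97, -1.07, 0.26, 0.32]), (np.float64(17.3), [0.52, 0.89, -0.17, 1.8, -1.07, 0.26, 0.19])]
0.2 40 [(np.float64(58.
[... 295 characters left out ...]
, -1.07, 0.26, 0.74]), (np.float64(62.5), [0.98, 1.11, -0.63, 1.8, -1.07, 0.26, 0.58])]
0.4 30 [(np.float64(16.9), [0.81, 0.87, -0.33, 2.01, -1.07, 0.26, 0.58]), (np.float64(13.4), [0.76, 0.88, -0.31, 1.97, -1.07, 0.26, 0.55]), (np.float64(0.0), [0.62, 0.92, -0.27, 1.8, -1.01, 0.26, 0.36])]
0.4 40 [(np.float64(29.8), [1.05, 0.98, -0.54, 2.01, -1.07, 0.26, 0.75]), (np.float64(27.5), [1.0, 0.99, -0.53, 1.97, -1.07, 0.26, 0.71]), (np.float64(16.1), [0.83, 1.01, -0.48, 1.81, -1.07, 0.26, 0.58])]
0.4 50 [(np.float64(35.3), [1.26, 1.15, -0.72, 2.01, -1.07, 0.26, 0.94]), (np.float64(34.3), [1.21, 1.15, -0.72, 1.97, -1.07, 0.26, 0.9]), (np.float64(27.4), [1.03, 1.15, -0.69, 1.8, -1.07, 0.26, 0.76])]
```

Run:
```python
from meas import *
for k in range(2):
    p=ctrl.get_image('side');print(lid(p,-60,150,540,760))
p=ctrl.get_image('top');print(lid(p,-60,150,540,760))
q=ctrl.get_image('side')
im=np.hstack([p['img'][160:320,220:460],q['img'][180:340,230:470]]);cv2.imwrite('pics/m3.png',cv2.resize(im[:,:,::-1],(800,267)))
```

```text
(1160, np.int64(708), array([594.,  53.,  61.]), array([-0.956, -0.144,  0.254]), -75.1, array([540., -60.,  17.]), array([687., 150., 227.]))
(1179, np.int64(733), array([592.,  53.,  60.]), array([-0.966, -0.15 ,  0.21 ]), -77.8, array([540., -60.,  15.]), array([684., 149., 228.]))
(2540, np.int64(1221), array([623.,  49., 124.]), array([0.133, 0.016, 0.991]), 7.6, array([541., -55.,  12.]), array([671., 148., 223.]))
```

View pics/m3.png

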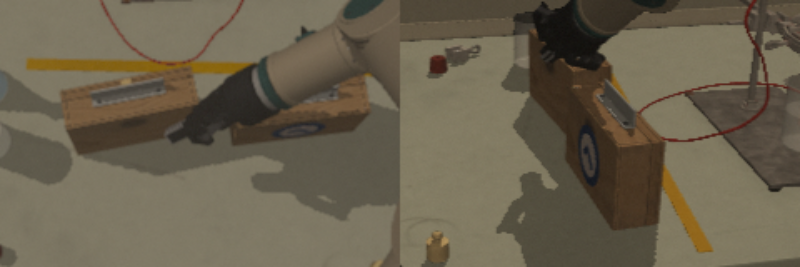

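The left case rocked forward about 15° and is now settling back onto its back wall. I'm working out a retreat and a pose for pushing the right case.

Run:
```python
import ik as I
from go import *
p0,R0,q0=cur();C=RC
I.m=.05
for d in(.5,.7,.9):
  for a in(25,30,35,42):
    M=rot(a,C.psi+d);out=[];q=None
    for X in(0,40,90,135):
      r=best(C.at(X,20),M,[np.array([.9,.9,-.4,1.9,-.55,.6,.3]),np.array([1.4,1.1,-.7,2.1,-.6,.4,.9])] if q is None else [q]);q=r[0];out.append(round(r[1]+200*r[2],1))
      if X==0:qs=q.round(2).tolist()
    print(d,a,out,qs,q.round(2).tolist())
A=p0+np.array([-90,0,70.])
rows(p0,R0,[(A,R0)])
```

```text
0.5 25 [np.float64(6.5), np.float64(0.3), np.float64(0.0), np.float64(0.0)] [0.72, 0.85, -0.22, 2.02, -1.05, 0.28, 0.63] [0.45, 0.92, -0.04, 1.74, -0.96, 0.42, 0.32]
0.5 30 [np.float64(12.6), np.float64(7.3), np.float64(0.0), np.float64(0.0)] [0.85, 0.89, -0.34, 2.02, -1.05, 0.28, 0.7] [0.6, 0.94, -0.21, 1.77, -1.01, 0.35, 0.45]
0.5 35 [np.float64(17.1), np.float64(12.8), np.float64(6.5), np.float64(0.0)] [0.97, 0.94, -0.44, 2.02, -1.05, 0.28, 0.78] [0.74, 0.99, -0.38, 1.8, -1.05, 0.28, 0.59]
0.5 42 [np.float64(20.7), np.float64(17.9), np.float64(13.1), np.float64(7.9)] [1.13, 1.04, -0.58, 2.02, -1.05, 0.28, 0.89] [0.89, 1.06, -0.53, 1.8, -1.05, 0.28, 0.7]
0.7 25 [np.float64(0.0), np.float64(0.0), np.float64(0.0), np.float64(0.0)] [0.84, 0.89, -0.37, 1.98, -0.55, 0.28, 0.36] [0.59, 0.95, -0.23, 1.67, -0.54, 0.46, 0.16]
0.7 30 [np.float64(0.0), np.float64(0.0), np.float64(0.0), np.float64(0.0)] [0.92, 0.93, -0.43, 1.99, -0.69, 0.29, 0.54] [0.66, 0.97, -0.29, 1.69, -0.66, 0.45, 0.32]
0.7 35 [np.float64(0.0), np.float64(0.0), np.float64(0.0), np.float64(0.0)] [1.03, 0.98, -0.53, 1.99, -
[... 266 characters left out ...]
, np.float64(0.0), np.float64(0.0)] [0.82, 0.9, -0.35, 1.91, -0.43, 0.41, 0.41] [0.6, 0.98, -0.26, 1.59, -0.41, 0.58, 0.23]
0.9 30 [np.float64(0.0), np.float64(0.0), np.float64(0.0), np.float64(0.0)] [0.91, 0.94, -0.43, 1.9, -0.45, 0.43, 0.48] [0.69, 1.01, -0.34, 1.6, -0.44, 0.58, 0.3]
0.9 35 [np.float64(0.0), np.float64(0.0), np.float64(0.0), np.float64(0.0)] [1.0, 0.99, -0.5, 1.89, -0.46, 0.45, 0.54] [0.77, 1.05, -0.42, 1.6, -0.46, 0.58, 0.37]
0.9 42 [np.float64(0.0), np.float64(0.0), np.float64(0.0), np.float64(0.0)] [1.1, 1.07, -0.57, 1.87, -0.48, 0.49, 0.62] [0.87, 1.11, -0.52, 1.59, -0.49, 0.6, 0.45]
[{"tx": -0.09, "ty": -0.36, "tz": -0.081, "wx": 0.0, "wy": 0.0, "wz": 0.0, "claw": 1}]
```

>>> jog_arm:
  plan:
    - {"tx": -0.09,"ty": -0.36,"tz": -0.081,"wx": 0.0,"wy": 0.0,"wz": 0.0,"claw": 1}
    - {"tx": -0.09,"ty": -0.36,"tz": -0.081,"wx": 0.0,"wy": 0.0,"wz": 0.0,"claw": 1}
    - {"tx": -0.09,"ty": -0.36,"tz": -0.081,"wx": 0.0,"wy": 0.0,"wz": 0.0,"claw": 1}
    - {"tx": -0.09,"ty": -0.36,"tz": -0.081,"wx": 0.0,"wy": 0.0,"wz": 0.0,"claw": 1}

```text
clock: 15.0
eef_pos: [472.1, -0.9, 198.6]
tool_rot: [-2.34, -0.502, 0.695]
force: [1.1, 0.2, -0.7]
width: -0.0
gripper_force: 0.0
```

```bash
cat >> meas.py <<'E'
def top(p,lo,hi,xlo=540,xhi=760):
    w=cloud(p);x,y,z=w[...,0],w[...,1],w[...,2]
    m=(abs(z-120)<6)&(x>xlo)&(x<xhi)&(y>lo)&(y<hi)
    return int(m.sum()),cv2.minAreaRect(w[m][:,:2].astype(np.float32)),w[m].mean(0).round(1)
E
python3 - <<'E'
from meas import *
from go import *
p=ctrl.get_image('top');print(lid(p,-60,150,540,760));print(top(p,-85,160));print(top(p,-330,-92))
p0,R0,q0=cur();print(p0,q0.round(2))
C=RC;n=np.array([-C.u[1],C.u[0],0])
M=rot(50,C.psi+.7);P=C.at(5,60)+5*n
q1,e1,e2=best(P,M,[np.array([1.16,1.07,-.63,1.99,-.7,.29,.71])]);print(q1.round(2),e1,e2,P)
ps=jpath(q0,q1,p0,R0,9,(P,M));print(np.array([a for a,_ in ps]).round())
rows(p0,R0,ps)
E
```

```text
(2462, np.int64(1335), array([612.,  50., 121.]), array([0.023, 0.001, 1.   ]), 1.3, array([565., -53.,  12.]), array([661., 149., 149.]))
(1821, ((614.5453491210938, 51.222023010253906), (65.73062133789062, 199.97129821777344), 8.635367393493652), array([612. ,  51.2, 121.1]))
(767, ((634.380615234375, -186.1708526611328), (58.17375946044922, 192.0306396484375), 20.329666137695312), array([ 617.7, -157.5,  120.8]))
[473.38840675  -0.79209773 197.65684524] [ 0.65  0.82 -0.38  1.76 -0.5   1.2  -0.03]
[ 1.26  1.09 -0.73  1.99 -0.72  0.36  0.75] 2.1680381170419713e-05 5.243496129250686e-07 [ 524.57029862 -203.02535177   60.        ]
[[ 486.  -17.  178.]
 [ 497.  -35.  159.]
 [ 507.  -55.  142.]
 [ 516.  -76.  126.]
 [ 522.  -99.  111.]
 [ 527. -124.   97.]
 [ 529. -149.   84.]
 [ 528. -176.   71.]
 [ 525. -203.   60.]]
[{"tx": -0.034, "ty": 0.088, "tz": -0.009, "wx": -0.042, "wy": 0.044, "wz": -0.027, "claw": 1}, {"tx": -0.072, "ty": 0.173, "tz": -0.025, "wx": -0.089, "wy": 0.084, "wz": -0.052, "claw": 1}, {"tx": -0.114, "ty": 0.254, "tz": -0.047, "wx": -0.138, "wy": 0.118, "wz": -0.074, "claw": 1}, {"tx": -0.161, "ty": 0.33, "tz": -0.074, "wx": -0.191, "wy": 0.147, "wz": -0.092, "claw": 1}, {"tx": -0.214, "ty": 0.401, "tz": -0.107, "wx": -0.246, "wy": 0.171, "wz": -0.107, "claw": 1}, {"tx": -0.272, "ty": 0.466, "tz": -0.144, "wx": -0.301, "wy": 0.188, "wz": -0.119, "claw": 1}, {"tx": -0.337, "ty": 0.525, "tz": -0.184, "wx": -0.358, "wy": 0.2, "wz": -0.127, "claw": 1}, {"tx": -0.408, "ty": 0.577, "tz": -0.227, "wx": -0.414, "wy": 0.205, "wz": -0.133, "claw": 1}, {"tx": -0.485, "ty": 0.621, "tz": -0.271, "wx": -0.468, "wy": 0.205, "wz": -0.134, "claw": 1}]
```

>>> jog_arm:
  plan:
    - {"tx": -0.034,"ty": 0.088,"tz": -0.009,"wx": -0.042,"wy": 0.044,"wz": -0.027,"claw": 1}
    - {"tx": -0.072,"ty": 0.173,"tz": -0.025,"wx": -0.089,"wy": 0.084,"wz": -0.052,"claw": 1}
    - {"tx": -0.114,"ty": 0.254,"tz": -0.047,"wx": -0.138,"wy": 0.118,"wz": -0.074,"claw": 1}
    - {"tx": -0.161,"ty": 0.33,"tz": -0.074,"wx": -0.191,"wy": 0.147,"wz": -0.092,"claw": 1}
    - {"tx": -0.214,"ty": 0.401,"tz": -0.107,"wx": -0.246,"wy": 0.171,"wz": -0.107,"claw": 1}
    - {"tx": -0.272,"ty": 0.466,"tz": -0.144,"wx": -0.301,"wy": 0.188,"wz": -0.119,"claw": 1}
    - {"tx": -0.337,"ty": 0.525,"tz": -0.184,"wx": -0.358,"wy": 0.2,"wz": -0.127,"claw": 1}
    - {"tx": -0.408,"ty": 0.577,"tz": -0.227,"wx": -0.414,"wy": 0.205,"wz": -0.133,"claw": 1}
    - {"tx": -0.485,"ty": 0.621,"tz": -0.271,"wx": -0.468,"wy": 0.205,"wz": -0.134,"claw": 1}
    - {"tx": -0.485,"ty": 0.621,"tz": -0.271,"wx": -0.468,"wy": 0.205,"wz": -0.134,"claw": 1}

```text
clock: 16.05
eef_pos: [522.5, -206.5, 55.6]
tool_rot: [-3.133, -0.87, 0.767]
force: [-0.5, -1.3, -0.3]
width: 0.0
gripper_force: 0.0
```

Run:
```python
from meas import *
from go import *
p=ctrl.get_image('top');print(top(p,-330,-92))
w=cloud(p);x,y,z=w[...,0],w[...,1],w[...,2]
hsv=cv2.cvtColor(p['img'],cv2.COLOR_RGB2HSV)
m=(hsv[...,0]>20)&(hsv[...,0]<35)&(hsv[...,1]>120)&(abs(z)<10)&(x>640)&(x<780)
q=w[m][:,:2];print('line',np.polyfit(q[:,1],q[:,0],1),len(q))
# top surface front/back edges as lines
m=(abs(z-121)<5)&(x>540)&(y>-330)&(y<-92);t=w[m]
for lo in range(-290,-105,30):
    k=t[(t[:,1]>lo)&(t[:,1]<lo+30)];print(lo,len(k),np.percentile(k[:,0],[1,99]).round(1) if len(k) else '')
p0,R0,q0=cur();print(p0,q0.round(2))
```

```text
(1843, ((610.8758544921875, -201.98976135253906), (65.46353149414062, 200.32533264160156), 4.755784034729004), array([ 608.7, -201.4,  120.6]))
line [  0.06209358 709.78711134] 1179
-290 301 [584.8 648.6]
-260 251 [581.8 645.8]
-230 248 [580.  643.5]
-200 273 [577.9 938.5]
-170 287 [ 575.2 1045.5]
-140 311 [573.1 946.8]
-110 81 [572.3 634.2]
[ 523.7418329  -204.0006178    57.47285114] [ 1.27  1.08 -0.72  2.02 -0.82  0.35  0.86]
```

```bash
cat > push.py <<'E'
from go import *
def push(C,Xs,z,oy,a,d):
    p0,R0,q0=cur();n=np.array([-C.u[1],C.u[0],0]);M=rot(a,C.psi+d)
    print(p0.round(1),'X now',round(float((p0[:2]-C.c)@C.u),1),'oy',round(float((p0-np.array([*C.c,0]))@n),1),q0.round(2),ctrl.read_state()['force'].round(1))
    rows(p0,R0,[(C.at(X,zz)+oy*n,M) for X,zz in Xs])
E
python3 -c "
from push import *
push(RC,[(8,45),(12,32),(15,20),(15,20),(20,20),(25,20),(30,20),(34,20),(38,20),(42,20),(42,20)],20,5,50,.7)"
```

```text
[ 523.7 -204.    57.5] X now 4.1 oy 4.1 [ 1.27  1.08 -0.72  2.02 -0.82  0.35  0.86] [ 0.5  0.1 -0.2]
[{"tx": -0.024, "ty": 0.006, "tz": 0.036, "wx": -0.001, "wy": 0.0, "wz": -0.004, "claw": 1}, {"tx": -0.051, "ty": 0.015, "tz": 0.071, "wx": -0.001, "wy": 0.0, "wz": -0.004, "claw": 1}, {"tx": -0.076, "ty": 0.022, "tz": 0.103, "wx": -0.001, "wy": 0.0, "wz": -0.004, "claw": 1}, {"tx": -0.076, "ty": 0.022, "tz": 0.103, "wx": -0.001, "wy": 0.0, "wz": -0.004, "claw": 1}, {"tx": -0.068, "ty": 0.032, "tz": 0.113, "wx": -0.001, "wy": 0.0, "wz": -0.004, "claw": 1}, {"tx": -0.06, "ty": 0.043, "tz": 0.123, "wx": -0.001, "wy": 0.0, "wz": -0.004, "claw": 1}, {"tx": -0.052, "ty": 0.054, "tz": 0.132, "wx": -0.001, "wy": 0.0, "wz": -0.004, "claw": 1}, {"tx": -0.045, "ty": 0.062, "tz": 0.14, "wx": -0.001, "wy": 0.0, "wz": -0.004, "claw": 1}, {"tx": -0.038, "ty": 0.071, "tz": 0.148, "wx": -0.001, "wy": 0.0, "wz": -0.004, "claw": 1}, {"tx": -0.032, "ty": 0.08, "tz": 0.156, "wx": -0.001, "wy": 0.0, "wz": -0.004, "claw": 1}, {"tx": -0.032, "ty": 0.08, "tz": 0.156, "wx": -0.001, "wy": 0.0, "wz": -0.004, "claw": 1}]
```

>>> jog_arm:
  plan:
    - {"tx": -0.024,"ty": 0.006,"tz": 0.036,"wx": 0,"wy": 0.0,"wz": 0,"claw": 1}
    - {"tx": -0.051,"ty": 0.015,"tz": 0.071,"wx": 0,"wy": 0.0,"wz": 0,"claw": 1}
    - {"tx": -0.076,"ty": 0.022,"tz": 0.103,"wx": 0,"wy": 0.0,"wz": 0,"claw": 1}
    - {"tx": -0.076,"ty": 0.022,"tz": 0.103,"wx": 0,"wy": 0.0,"wz": 0,"claw": 1}
    - {"tx": -0.068,"ty": 0.032,"tz": 0.113,"wx": 0,"wy": 0.0,"wz": 0,"claw": 1}
    - {"tx": -0.06,"ty": 0.043,"tz": 0.123,"wx": 0,"wy": 0.0,"wz": 0,"claw": 1}
    - {"tx": -0.052,"ty": 0.054,"tz": 0.132,"wx": 0,"wy": 0.0,"wz": 0,"claw": 1}
    - {"tx": -0.045,"ty": 0.062,"tz": 0.14,"wx": 0,"wy": 0.0,"wz": 0,"claw": 1}
    - {"tx": -0.038,"ty": 0.071,"tz": 0.148,"wx": 0,"wy": 0.0,"wz": 0,"claw": 1}
    - {"tx": -0.032,"ty": 0.08,"tz": 0.156,"wx": 0,"wy": 0.0,"wz": 0,"claw": 1}
    - {"tx": -0.032,"ty": 0.08,"tz": 0.156,"wx": 0,"wy": 0.0,"wz": 0,"claw": 1}

```text
clock: 17.2
eef_pos: [562.5, -198.0, 22.1]
tool_rot: [-3.138, -0.873, 0.781]
force: [-0.9, -0.2, 0.4]
width: -0.0
gripper_force: 0.0
```

```bash
python3 -c "
from push import *
from meas import top
p=ctrl.get_image('top');print(top(p,-330,-92,540,700))
push(RC,[(42+4*i,20) for i in range(1,11)]+[(82,20)],20,5,50,.7)"
```

```text
(1861, ((611.1897583007812, -201.98672485351562), (66.29318237304688, 200.21229553222656), 4.9860124588012695), array([ 608.8, -201.4,  120.6]))
[ 562.1 -198.1   21.9] X now 42.8 oy 6.9 [ 1.2   1.16 -0.71  1.95 -0.84  0.31  0.88] [-0.2  0.1  0.3]
[{"tx": -0.002, "ty": 0.012, "tz": 0.007, "wx": -0.002, "wy": 0.0, "wz": -0.001, "claw": 1}, {"tx": 0.004, "ty": 0.02, "tz": 0.015, "wx": -0.002, "wy": 0.0, "wz": -0.001, "claw": 1}, {"tx": 0.011, "ty": 0.029, "tz": 0.023, "wx": -0.002, "wy": 0.0, "wz": -0.001, "claw": 1}, {"tx": 0.017, "ty": 0.037, "tz": 0.031, "wx": -0.002, "wy": 0.0, "wz": -0.001, "claw": 1}, {"tx": 0.024, "ty": 0.046, "tz": 0.038, "wx": -0.002, "wy": 0.0, "wz": -0.001, "claw": 1}, {"tx": 0.031, "ty": 0.055, "tz": 0.046, "wx": -0.002, "wy": 0.0, "wz": -0.001, "claw": 1}, {"tx": 0.037, "ty": 0.063, "tz": 0.054, "wx": -0.002, "wy": 0.0, "wz": -0.001, "claw": 1}, {"tx": 0.044, "ty": 0.072, "tz": 0.062, "wx": -0.002, "wy": 0.0, "wz": -0.001, "claw": 1}, {"tx": 0.05, "ty": 0.081, "tz": 0.069, "wx": -0.002, "wy": 0.0, "wz": -0.001, "claw": 1}, {"tx": 0.057, "ty": 0.089, "tz": 0.077, "wx": -0.002, "wy": 0.0, "wz": -0.001, "claw": 1}, {"tx": 0.057, "ty": 0.089, "tz": 0.077, "wx": -0.002, "wy": 0.0, "wz": -0.001, "claw": 1}]
```

>>> jog_arm:
  plan:
    - {"tx": -0.002,"ty": 0.012,"tz": 0.007,"wx": 0,"wy": 0.0,"wz": 0,"claw": 1}
    - {"tx": 0.004,"ty": 0.02,"tz": 0.015,"wx": 0,"wy": 0.0,"wz": 0,"claw": 1}
    - {"tx": 0.011,"ty": 0.029,"tz": 0.023,"wx": 0,"wy": 0.0,"wz": 0,"claw": 1}
    - {"tx": 0.017,"ty": 0.037,"tz": 0.031,"wx": 0,"wy": 0.0,"wz": 0,"claw": 1}
    - {"tx": 0.024,"ty": 0.046,"tz": 0.038,"wx": 0,"wy": 0.0,"wz": 0,"claw": 1}
    - {"tx": 0.031,"ty": 0.055,"tz": 0.046,"wx": 0,"wy": 0.0,"wz": 0,"claw": 1}
    - {"tx": 0.037,"ty": 0.063,"tz": 0.054,"wx": 0,"wy": 0.0,"wz": 0,"claw": 1}
    - {"tx": 0.044,"ty": 0.072,"tz": 0.062,"wx": 0,"wy": 0.0,"wz": 0,"claw": 1}
    - {"tx": 0.044,"ty": 0.072,"tz": 0.062,"wx": 0,"wy": 0.0,"wz": 0,"claw": 1}

```text
clock: 18.15
eef_pos: [593.9, -197.2, 19.9]
tool_rot: [-3.138, -0.872, 0.781]
force: [-1.8, 1.0, -2.7]
width: -0.0
gripper_force: 1.2
```

```bash
python3 -c "
from push import *
from meas import top,lid
p=ctrl.get_image('top');r=top(p,-330,-92,540,800);print(r,lid(p,-330,-92,540,800)[3])
c=r[1][0];print('to line',709.8+.062*c[1]-c[0])
push(RC,[(74+4*i,20) for i in range(1,10)]+[(110,20)],20,5,50,.7)"
```

```text
(1827, ((605.4098510742188, -201.95947265625), (122.70174407958984, 200.22451782226562), 4.221290111541748), array([ 631.2, -198.9,  120.5])) [-0.002  0.004  1.   ]
to line 91.86866162109368
[ 593.7 -197.2   19.9] X now 74.3 oy 5.1 [ 1.14  1.16 -0.69  1.89 -0.84  0.34  0.84] [-1.4  0.8 -0.8]
[{"tx": 0.006, "ty": 0.008, "tz": 0.007, "wx": -0.002, "wy": 0.0, "wz": -0.001, "claw": 1}, {"tx": 0.013, "ty": 0.017, "tz": 0.014, "wx": -0.002, "wy": 0.0, "wz": -0.001, "claw": 1}, {"tx": 0.019, "ty": 0.025, "tz": 0.022, "wx": -0.002, "wy": 0.0, "wz": -0.001, "claw": 1}, {"tx": 0.026, "ty": 0.034, "tz": 0.03, "wx": -0.002, "wy": 0.0, "wz": -0.001, "claw": 1}, {"tx": 0.032, "ty": 0.043, "tz": 0.038, "wx": -0.002, "wy": 0.0, "wz": -0.001, "claw": 1}, {"tx": 0.039, "ty": 0.051, "tz": 0.046, "wx": -0.002, "wy": 0.0, "wz": -0.001, "claw": 1}, {"tx": 0.046, "ty": 0.06, "tz": 0.053, "wx": -0.002, "wy": 0.0, "wz": -0.001, "claw": 1}, {"tx": 0.052, "ty": 0.068, "tz": 0.061, "wx": -0.002, "wy": 0.0, "wz": -0.001, "claw": 1}, {"tx": 0.059, "ty": 0.077, "tz": 0.069, "wx": -0.002, "wy": 0.0, "wz": -0.001, "claw": 1}, {"tx": 0.059, "ty": 0.077, "tz": 0.069, "wx": -0.002, "wy": 0.0, "wz": -0.001, "claw": 1}]
```

>>> jog_arm:
  plan:
    - {"tx": 0.006,"ty": 0.008,"tz": 0.007,"wx": 0,"wy": 0.0,"wz": 0,"claw": 1}
    - {"tx": 0.013,"ty": 0.017,"tz": 0.014,"wx": 0,"wy": 0.0,"wz": 0,"claw": 1}
    - {"tx": 0.019,"ty": 0.025,"tz": 0.022,"wx": 0,"wy": 0.0,"wz": 0,"claw": 1}
    - {"tx": 0.026,"ty": 0.034,"tz": 0.03,"wx": 0,"wy": 0.0,"wz": 0,"claw": 1}
    - {"tx": 0.032,"ty": 0.043,"tz": 0.038,"wx": 0,"wy": 0.0,"wz": 0,"claw": 1}
    - {"tx": 0.039,"ty": 0.051,"tz": 0.046,"wx": 0,"wy": 0.0,"wz": 0,"claw": 1}
    - {"tx": 0.046,"ty": 0.06,"tz": 0.053,"wx": 0,"wy": 0.0,"wz": 0,"claw": 1}
    - {"tx": 0.052,"ty": 0.068,"tz": 0.061,"wx": 0,"wy": 0.0,"wz": 0,"claw": 1}
    - {"tx": 0.059,"ty": 0.077,"tz": 0.069,"wx": 0,"wy": 0.0,"wz": 0,"claw": 1}
    - {"tx": 0.059,"ty": 0.077,"tz": 0.069,"wx": 0,"wy": 0.0,"wz": 0,"claw": 1}

```text
clock: 19.2
eef_pos: [629.8, -194.4, 20.5]
tool_rot: [-3.138, -0.873, 0.781]
force: [-2.6, -0.5, -2.3]
width: 0.0
gripper_force: 1.0
```

```bash
cat >> meas.py <<'E'
def topw(p,lo,hi,xlo=540,xhi=800):
    w=cloud(p);x,y,z=w[...,0],w[...,1],w[...,2];hsv=cv2.cvtColor(p['img'],cv2.COLOR_RGB2HSV)
    m=((abs(z-120)<6)&(hsv[...,1]>70)&(hsv[...,0]<22)&(x>xlo)&(x<xhi)&(y>lo)&(y<hi)).astype(np.uint8)
    m=cv2.morphologyEx(m,cv2.MORPH_OPEN,np.ones((3,3)));n,l,s,_=cv2.connectedComponentsWithStats(m)
    k=l==1+np.argmax(s[1:,4]);r=cv2.minAreaRect(w[k][:,:2].astype(np.float32));c=r[0]
    return r,'to line mm',round(709.8+.062*c[1]-c[0],1)
E
python3 -c "
from push import *
from meas import topw
p=ctrl.get_image('top');print(topw(p,-330,-92));print(topw(p,-92,200))
push(RC,[(110+4*i,20) for i in range(1,8)]+[(138,20)],20,5,50,.7)"
```

```text
(((669.6558837890625, -197.3836669921875), (65.08557891845703, 201.1532440185547), 3.7090346813201904), 'to line mm', 27.9)
(((611.7597045898438, 51.04033660888672), (65.88409423828125, 199.46389770507812), 8.982327461242676), 'to line mm', 101.2)
[ 629.5 -194.4   20.4] X now 110.3 oy 5.0 [ 1.08  1.16 -0.67  1.82 -0.84  0.36  0.8 ] [-1.5  0.2 -1.3]
[{"tx": 0.005, "ty": 0.008, "tz": 0.008, "wx": -0.002, "wy": 0.0, "wz": 0.0, "claw": 1}, {"tx": 0.012, "ty": 0.017, "tz": 0.016, "wx": -0.002, "wy": 0.0, "wz": 0.0, "claw": 1}, {"tx": 0.018, "ty": 0.025, "tz": 0.024, "wx": -0.002, "wy": 0.0, "wz": 0.0, "claw": 1}, {"tx": 0.025, "ty": 0.034, "tz": 0.032, "wx": -0.002, "wy": 0.0, "wz": 0.0, "claw": 1}, {"tx": 0.031, "ty": 0.042, "tz": 0.039, "wx": -0.002, "wy": 0.0, "wz": 0.0, "claw": 1}, {"tx": 0.038, "ty": 0.051, "tz": 0.047, "wx": -0.002, "wy": 0.0, "wz": 0.0, "claw": 1}, {"tx": 0.044, "ty": 0.06, "tz": 0.055, "wx": -0.002, "wy": 0.0, "wz": 0.0, "claw": 1}, {"tx": 0.044, "ty": 0.06, "tz": 0.055, "wx": -0.002, "wy": 0.0, "wz": 0.0, "claw": 1}]
```

>>> jog_arm:
  plan:
    - {"tx": 0.005,"ty": 0.008,"tz": 0.008,"wx": 0,"wy": 0.0,"wz": 0.0,"claw": 1}
    - {"tx": 0.012,"ty": 0.017,"tz": 0.016,"wx": 0,"wy": 0.0,"wz": 0.0,"claw": 1}
    - {"tx": 0.018,"ty": 0.025,"tz": 0.024,"wx": 0,"wy": 0.0,"wz": 0.0,"claw": 1}
    - {"tx": 0.025,"ty": 0.034,"tz": 0.032,"wx": 0,"wy": 0.0,"wz": 0.0,"claw": 1}
    - {"tx": 0.031,"ty": 0.042,"tz": 0.039,"wx": 0,"wy": 0.0,"wz": 0.0,"claw": 1}
    - {"tx": 0.038,"ty": 0.051,"tz": 0.047,"wx": 0,"wy": 0.0,"wz": 0.0,"claw": 1}
    - {"tx": 0.041,"ty": 0.056,"tz": 0.051,"wx": 0,"wy": 0.0,"wz": 0.0,"claw": 1}
    - {"tx": 0.044,"ty": 0.06,"tz": 0.055,"wx": 0,"wy": 0.0,"wz": 0.0,"claw": 1}
    - {"tx": 0.044,"ty": 0.06,"tz": 0.055,"wx": 0,"wy": 0.0,"wz": 0.0,"claw": 1}

```text
clock: 20.15
eef_pos: [656.5, -191.7, 20.1]
tool_rot: [-3.136, -0.874, 0.781]
force: [-4.2, 0.0, 0.9]
width: -0.2
gripper_force: 2.1
```

```bash
python3 -c "
from push import *
from meas import topw
p=ctrl.get_image('top');print(topw(p,-330,-92))
push(RC,[(130,20),(120,22),(100,24),(60,28),(20,40),(-10,60)],20,5,50,.7)"
```

```text
(((695.442626953125, -194.33358764648438), (65.93500518798828, 199.5614471435547), 2.7053074836730957), 'to line mm', 2.3)
[ 656.5 -191.7   20.1] X now 137.4 oy 5.4 [ 1.02  1.16 -0.65  1.76 -0.85  0.39  0.76] [-4.1  1.1  1.2]
[{"tx": -0.013, "ty": -0.015, "tz": -0.015, "wx": -0.003, "wy": -0.001, "wz": -0.001, "claw": 1}, {"tx": -0.024, "ty": -0.036, "tz": -0.039, "wx": -0.003, "wy": -0.001, "wz": -0.001, "claw": 1}, {"tx": -0.052, "ty": -0.079, "tz": -0.082, "wx": -0.003, "wy": -0.001, "wz": -0.001, "claw": 1}, {"tx": -0.107, "ty": -0.166, "tz": -0.168, "wx": -0.003, "wy": -0.001, "wz": -0.001, "claw": 1}, {"tx": -0.142, "ty": -0.252, "tz": -0.272, "wx": -0.003, "wy": -0.001, "wz": -0.001, "claw": 1}, {"tx": -0.14, "ty": -0.317, "tz": -0.373, "wx": -0.003, "wy": -0.001, "wz": -0.001, "claw": 1}]
```

>>> jog_arm:
  plan:
    - {"tx": -0.013,"ty": -0.015,"tz": -0.015,"wx": 0,"wy": 0,"wz": 0,"claw": 1}
    - {"tx": -0.024,"ty": -0.036,"tz": -0.039,"wx": 0,"wy": 0,"wz": 0,"claw": 1}
    - {"tx": -0.052,"ty": -0.079,"tz": -0.082,"wx": 0,"wy": 0,"wz": 0,"claw": 1}
    - {"tx": -0.107,"ty": -0.166,"tz": -0.168,"wx": 0,"wy": 0,"wz": 0,"claw": 1}
    - {"tx": -0.142,"ty": -0.252,"tz": -0.272,"wx": 0,"wy": 0,"wz": 0,"claw": 1}
    - {"tx": -0.14,"ty": -0.317,"tz": -0.373,"wx": 0,"wy": 0,"wz": 0,"claw": 1}
    - {"tx": -0.14,"ty": -0.317,"tz": -0.373,"wx": 0,"wy": 0,"wz": 0,"claw": 1}
    - {"tx": -0.14,"ty": -0.317,"tz": -0.373,"wx": 0,"wy": 0,"wz": 0,"claw": 1}

```text
clock: 21.0
eef_pos: [509.5, -206.2, 60.1]
tool_rot: [-3.139, -0.872, 0.779]
force: [0.8, -0.4, 0.7]
width: 0.2
gripper_force: 0.0
```

```bash
python3 -c "
from push import *
from meas import *
p=ctrl.get_image('top');print(topw(p,-330,-92));print(topw(p,-92,200));save(p,'t9')
print(lid(p,-330,-92,600,800)[3:5],lid(p,-60,150,540,760)[3:5])"
```

```text
(((695.4769287109375, -194.76956176757812), (64.97932434082031, 199.89186096191406), 3.1287667751312256), 'to line mm', 2.2)
(((611.20361328125, 50.70613098144531), (64.95675659179688, 199.13845825195312), 8.750273704528809), 'to line mm', 101.7)
(array([-0.005, -0.002,  1.   ]), -0.3) (array([ 0.008, -0.003,  1.   ]), 0.5)
```

View pics/t9.png

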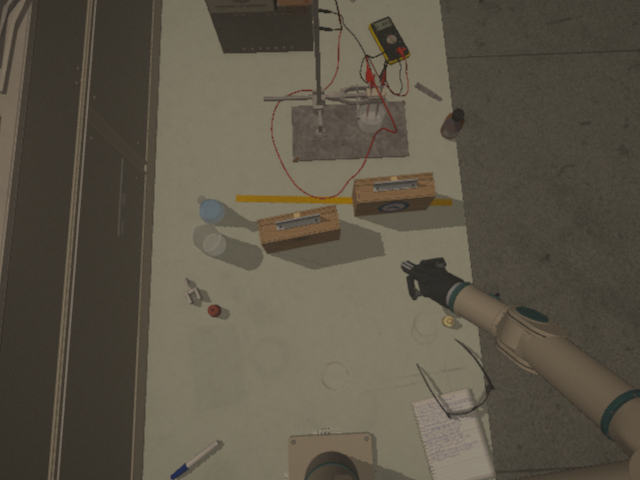

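Both cases stand. The stamped one (393,195) is on the line, about 2 mm short of centre. The other (300,230) is about 100 mm short of it, the bystanders are where they were, and the arm is clear. Handing in.

```bash
python3 -c "
from cell import ctrl
print(ctrl.finish_job())"
```

```text
the job is handed in; nothing more can be done
None
```

I handed the job in with both cases standing on their back walls: by the last picture, the stamped one (the right-hand case) is about 2 mm from the dispatch line's centre and the other about 100 mm short; no verdict was returned.

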